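# Set up the scissor grinding jig

## Task

Get the scissor grinding jig ready: pull the tight orange bungs straight up out of the green fixture, rocking them side to side as you pull, and put them all in the white tin. Then lower the aluminium index plate over the fixture's spindle and dowel together until it lies flat on the fixture, and push every blue-headed stop pin from the rack through a free hole of the plate until its flange rests on the plate. Do not disturb the scissors, the oil bottle or the whetstone.

Things in the scene. Friction and masses are not known exactly. Their poses are not given: they have to be found in the camera images.
- fixture: Green cast block fixed to the bench, 130 x 130 x 40 mm high, origin at the centre of its underside, z up. On its top face: a steel spindle at the centre, a brass dowel at x +38 mm, and three bores 25 mm wide and 33 mm deep at (x, y) = (0, +42), (-42, 0) and (0, -42) mm. In each bore two spring pads squeeze the bung from both sides.
- spindle_foot (a point): Point on the spindle's axis, level with the fixture's top face; axes as the fixture's. The spindle is round, 20 mm in diameter, and rises 52 mm above this point; its last 9 mm taper to 12 mm.
- dowel_foot (a point): Point on the dowel's axis, level with the fixture's top face. The dowel is 8 mm in diameter and rises 18 mm; its last 6 mm taper.
- bore0 (a point): Centre of the mouth of the bore at y +42 mm, level with the top face.
- bore1 (a point): Centre of the mouth of the bore at x -42 mm, level with the top face.
- bore2 (a point): Centre of the mouth of the bore at y -42 mm, level with the top face.
- plate: Square aluminium plate, 120 x 120 x 8 mm, about 0.4 kg, flat on the bench; origin at the centre of its underside, z up. A square steel hub at its centre, 40 x 40 mm, from 8 to 32 mm above the origin, sides along plate x and y, is the grip. A 21.5 mm spindle hole runs through both. Seated: plate x along fixture x, origin 40 mm above the fixture's. Fits only that way round, not with a bung in.
- dowel_hole (a point): Centre of the plate's 10 mm dowel hole at its underside, at plate x +38 mm, beside a red stripe at the plate's +x edge.
- hole0 (a point): Centre of the plate's 12.5 mm pin hole at y +42 mm, over a bore once the plate is seated; level with the plate's top face (8 mm above the underside).
- hole1 (a point): Centre of the plate's 12.5 mm pin hole at x -42 mm, over a bore once the plate is seated; level with the plate's top face (8 mm above the underside).
- hole2 (a point): Centre of the plate's 12.5 mm pin hole at y -42 mm, over a bore once the plate is seated; level with the plate's top face (8 mm above the underside).
- bung0: Orange dust bung, 30 g, upright in a bore (two or three are there). Origin: centre of the underside of its flange (29 mm wide, 4 mm thick), z up. Above it a round grip 20 mm in diameter, up to 30 mm over the origin; below it a plug 22 mm in diameter, 22 mm long. Tight: a straight pull takes 11 to 18 N for 15 mm; rocking it 4 degrees each way while pulling eases it.
- bung1: Orange dust bung, 30 g, upright in a bore (two or three are there). Origin: centre of the underside of its flange (29 mm wide, 4 mm thick), z up. Above it a round grip 20 mm in diameter, up to 30 mm over the origin; below it a plug 22 mm in diameter, 22 mm long. Tight: a straight pull takes 11 to 18 N for 15 mm; rocking it 4 degrees each way while pulling eases it.
- bung2: Orange dust bung, 30 g, upright in a bore (two or three are there). Origin: centre of the underside of its flange (29 mm wide, 4 mm thick), z up. Above it a round grip 20 mm in diameter, up to 30 mm over the origin; below it a plug 22 mm in diameter, 22 mm long. Tight: a straight pull takes 11 to 18 N for 15 mm; rocking it 4 degrees each way while pulling eases it.
- rack: Wooden rack fixed to the bench, 50 x 170 x 42 mm high, origin at the centre of its underside, z up; the stop pins stand in its three holes at y -60, 0 and +60 mm.
- pin0: Stop pin, 60 g, upright in the rack (two or three are there). Origin: centre of the underside of its steel flange (20 mm wide, 4 mm thick; 42 mm above the bench in the rack), z up. Above it a round blue grip 16 mm in diameter, up to 32 mm over the origin; below it a steel rod 10 mm in diameter, 30 mm long, with a tapered end. Any pin fits any pin hole.
- pin1: Stop pin, 60 g, upright in the rack (two or three are there). Origin: centre of the underside of its steel flange (20 mm wide, 4 mm thick; 42 mm above the bench in the rack), z up. Above it a round blue grip 16 mm in diameter, up to 32 mm over the origin; below it a steel rod 10 mm in diameter, 30 mm long, with a tapered end. Any pin fits any pin hole.
- pin2: Stop pin, 60 g, upright in the rack (two or three are there). Origin: centre of the underside of its steel flange (20 mm wide, 4 mm thick; 42 mm above the bench in the rack), z up. Above it a round blue grip 16 mm in diameter, up to 32 mm over the origin; below it a steel rod 10 mm in diameter, 30 mm long, with a tapered end. Any pin fits any pin hole.
- tin: Round white open tin, loose on the bench, outer diameter at the rim 120 mm, 50 mm high, wall 3 mm, floor 4 mm, origin at the centre of its underside, z up. Takes the bungs, in any posture.
- scissors: Steel scissors lying on the bench beyond the fixture, about 160 x 45 x 9 mm, origin under the pivot. Leave alone.
- oil: Amber oil bottle, 48 mm in diameter, 120 mm high, origin at the centre of its underside. Leave alone.
- stone: Whetstone on a dark wooden holder, 50 x 150 x 36 mm high, origin at the centre of its underside. Leave alone.
There are look-alikes about, which are no part of the job. Of the things like the plate, leave any that is pink; of the rest the smaller one is meant.

How it is judged:
By the outcome, as a careful person would: the job done as asked, in the order asked, and still so for the second after the job is handed in, with the robot touching nothing.
Of bung0, bung1, bung2 only 2 to 3 are there at a start; the rules pass over those that are not, and their reading is None.
Of pin0, pin1, pin2 only 2 to 3 are there at a start; the rules pass over those that are not, and their reading is None.
At some moment in a run one of plate, tin may be knocked a few centimetres aside while the robot is not near it.
It also fails if it takes over 210 s, if anything falls off the work surface, if the arm or the gripper's body presses on something with over 40 N, if the wrist force passes 120 N, or if a joint passes its speed limit or range.

## Robot

A 6-joint arm with a two-finger parallel gripper is mounted at the origin on the work surface. World frame = base frame: x ahead of the robot, y to its left, z up, the work surface at z = 0. Lengths are in m, angles in rad, forces in N, time in s.
With the tool pointing down it reaches from about 0.375 to 0.9 m from the base axis. Payload 3.1 kg.
Tool frame: the origin (TCP) lies at the very end of the fingers, on their centre line; the grasp point (between the pads) lies 19 mm behind it; x points along the fingers, z is the direction in which the jaws open and shut, and the axes are right-handed (so a half turn about x gives the same grasp; the last joint's range is limited). The gripper opens to 85 mm and grips with 20 to 120 N. Pads are 22 mm wide; open, the fingers measure 114 mm over their backs; the gripper's body (76 mm by 85 mm) begins 54 mm behind the grasp point. The pads swing forward as they close: fully open they stand 13 mm farther back than shut.
Start: joints at [1.024, 0.527, 1.433, -0, 1.181, -0.178], TCP at [0.225, 0.583, 0.231] pointing down, gripper open.
Joint ranges: [-3.08, 3.08], [-0.75, 2.2], [0.22, 2.44], [-1.43, 4.57], [0, 2.65], [-2.85, 2.85]. Speed limits (rad/s): [2.79, 2.79, 3.14, 3.14, 3.14, 3.14].

## Interface

Orientations are given as a unit quaternion [x, y, z, w].
In Python, from station import manip, viewer, job gives the robot as it stands.
- The arm moves only by the tool move_arm, never from a script. Its argument "deltas" is one flat list of numbers, 7 for each row, row after row: the finger opening in mm, from 0 to 85.4, then the shift along the tool's x, y, z in mm, then the turn, a rotation vector about the tool's x, y, z in degrees. In form: [jaw, tx, ty, tz, rx, ry, rz, jaw, tx, ty, tz, rx, ry, rz, ...]. A call has 1 to 10 rows; each row shifts and turns the commanded pose from where the row before left it, along the tool's axes as they then stand; what a row does not reach is not made up. A row lasts 1/10 s, in which the tool goes at most 50 mm and 8.59 degrees, less where a joint would pass 70% of its speed; a pose out of reach is approached as far as the arm can. A call is refused whole if a number of a shift passes 50 or a number of a turn 8.59, either way. A call with a gripper value outside its range is refused whole. The fingers move at their own pace and stop on an object; "force" is the grip in N (left out, the last holds). Time passes only in rows, so rows that do not move let the fingers close. It gives the time, the measured TCP pose, the force and the opening at its end, in the units of the state.
- manip.sense(): the state, without advancing time (a new reading comes with each control period).
- viewer.snapshot(name): name is "scene" or "top" or "wrist"; returns a dict with "image" (384x512x3 uint8, red, green, blue), "depth" (384x512 float32, m along the optical axis (not along the pixel's ray), 0 where there is no reading), "fovy" (degrees; the focal length in pixels is half the picture's height over the tangent of half this angle, whatever the lens; pixels are square), "cx", "cy" (the principal point, pixels), "R" (3x3) and "t" (3): a world point X has camera coordinates R X + t. Camera axes: x right, y down, z forward; pixel columns grow to the right and rows downward; lengths in m; the calibration is good to about 2 mm. A picture is of the moment at which its call begins.
- job.sign_off(): hands the job in, once; it reports no verdict.
The state is a dict: "t": time; "q": joint angles; "qd": joint speeds; "tau": joint torques, N m; "tcp_pos": TCP position; "tool_rot": TCP orientation; "force": force on the tool from outside, world axes, zero at the start; "ft_torque": the same for the moment, N m; "finger_gap": opening from 0.0 (shut) to 1.0 (fully open).
Only numpy, scipy, OpenCV 4.12 (cv2) and the standard library are available. Lean on these libraries where they do the work, as an engineer would, in place of code of your own. Each camera call takes 0.05 s, during which the arm holds its last target.

## Working session

There is one attempt and no reset: what is moved stays moved. The work goes in short steps, Python scripts to look and compute and a tool call to move; the robot and the scene stay as the last step left them, time stands still between calls to the robot, and variables do not carry over. Pictures are saved under pics/ and viewed, and the job is handed in when it is done.

Besides the shell and the picture viewer there is one more tool, called after "Request:" by a JSON object that holds its "method" and its "body", one argument or row to a line. move_arm: Moves the arm, as the interface text tells. Its arguments: {"type":"object","properties":{"deltas":{"type":"array"},"force":{"type":"number"}},"required":["deltas"]}

```bash
ls; mkdir -p pics; python3 - <<'E'
from station import manip, viewer, job
import cv2
s=manip.sense(); print({k:s[k] for k in s})
for n in ["scene","top","wrist"]:
    d=viewer.snapshot(n)
    cv2.imwrite(f"pics/{n}0.png",d["image"][:,:,::-1]); print(n,d["fovy"],d["cx"],d["cy"],d["R"],d["t"])
E
```

```text
pics
{'t': 0.0, 'q': array([ 1.02452971e+00,  5.28466956e-01,  1.43391910e+00, -4.32513561e-07,
        1.18142301e+00, -1.78491802e-01]), 'qd': array([ 8.01788410e-04, -5.06746361e-05,  1.06301532e-03, -9.20259970e-04,
        4.01756504e-05,  5.73429606e-04]), 'tau': array([ 4.00416257e-04, -4.42348838e+01, -1.78024238e+01, -2.22877152e-04,
        8.55603372e-03,  1.95815119e-05]), 'tcp_pos': array([0.22429384, 0.58258282, 0.23032781]), 'tool_rot': array([-0.40046536,  0.58371065,  0.39982173,  0.58228168]), 'force': array([ 0.72038667,  0.79805791, -0.17979339]), 'ft_torque': array([ 0.00558638,  0.0045725 , -0.02729079]), 'finger_gap': 0.996873240935952}
scene 47.21780566913684 255.22410347910463 188.63858171703185 [[ 0.7660926   0.64264081  0.01071972]
 [ 0.34491607 -0.39698692 -0.8505494 ]
 [-0.54234217  0.65529701 -0.52578589]] [-0.41989575 -0.07862563  1.32624119]
top 51.26599060115304 258.8254248430023 188.9953565553424 [[-0.00528991 -0.99972646  0.02278203]
 [-0.99818457  0.00391213 -0.06010215]
 [ 0.05999658 -0.02305861 -0.99793222]] [0.07700113 0.48714968 1.03330872]
wrist 58.04012236339603 258.87882711129134 194.6078241240011 [[ 0.35958379  0.93310694 -0.00330807]
 [ 0.89253832 -0.34291181  0.29289391]
 [ 0.27216696 -0.10827248 -0.95613922]] [-0.62444112 -0.03845739  0.38150778]
```

View pics/scene0.png

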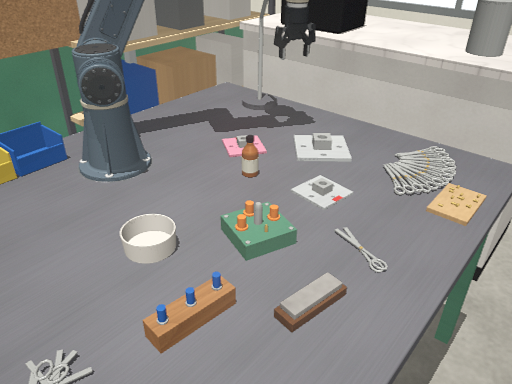

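View pics/top0.png

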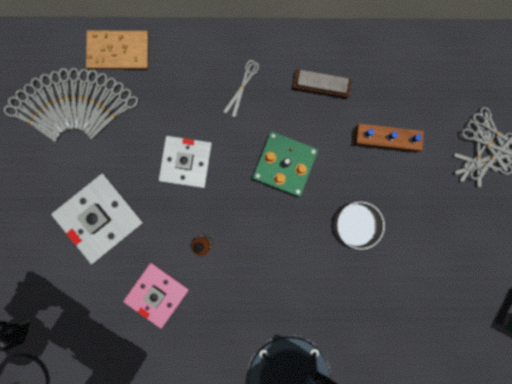

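View pics/wrist0.png

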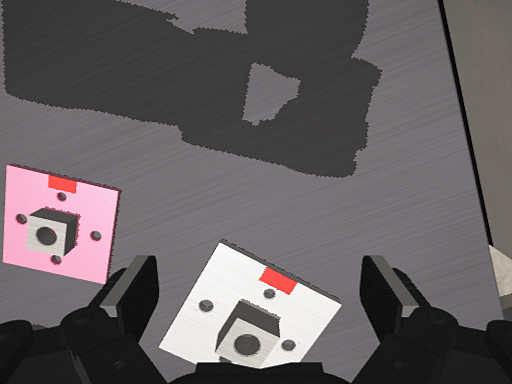

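The top view shows three things like the plate: large white (96,218), small white (185,162) and pink (156,295). I choose the small white one at (185,162). The bungs are at (270,157), (301,169) and (280,179), the pins at (370,132), (394,135) and (418,138), and the tin at (358,225). Next I check these in an enlarged crop.

```bash
cat > h.py <<'E'
from station import manip, viewer, job
import cv2, numpy as np
from scipy.spatial.transform import Rotation as Rn
def snap(n,save=None,box=None,k=1):
    d=viewer.snapshot(n)
    if save:
        im=d["image"][:,:,::-1]
        if box: im=im[box[1]:box[3],box[0]:box[2]]
        if k!=1: im=cv2.resize(im,None,fx=k,fy=k,interpolation=cv2.INTER_CUBIC)
        cv2.imwrite(f"pics/{save}.png",im)
    return d
def f(d): return 192/np.tan(np.radians(d["fovy"])/2)
def pz(d,u,v,z):
    r=d["R"].T@np.array([(u-d["cx"])/f(d),(v-d["cy"])/f(d),1]); c=-d["R"].T@d["t"]
    return c+r*(z-c[2])/r[2]
def cloud(d):
    v,u=np.mgrid[0:384,0:512]; Z=d["depth"]; F=f(d)
    P=np.stack([(u-d["cx"])/F*Z,(v-d["cy"])/F*Z,Z],-1)
    return (P-d["t"])@d["R"]
def px(d,X):
    c=d["R"]@np.asarray(X)+d["t"]; return c[:2]/c[2]*f(d)+[d["cx"],d["cy"]]
E
python3 - <<'E'
from h import *
d=snap("top","t1",(145,50,440,260),2.7)
s=snap("scene","s1",(110,170,400,340),2.7)
for n,dd in(("top",d),("scene",s)):
    C=cloud(dd); hsv=cv2.cvtColor(dd["image"],cv2.COLOR_RGB2HSV)
    for nm,lo,hi,zr in (("orange",(3,150,90),(16,255,255),(.03,.09)),("blue",(105,150,60),(125,255,255),(.04,.1)),("green",(55,80,40),(85,255,255),(.03,.05)),("red",(0,150,100),(3,255,255),(.0,.03))):
        m=cv2.inRange(hsv,lo,hi)
        nl,L,st,ce=cv2.connectedComponentsWithStats(m)
        for i in range(1,nl):
            if st[i,4]<8: continue
            p=C[L==i]; print(n,nm,st[i,4],ce[i].round(1),np.median(p,0).round(4),np.percentile(p[:,2],[5,95]).round(3))
E
```

```text
top orange 819 [387.8 138. ] [ 0.6137 -0.2539  0.0432] [0.039 0.046]
top orange 22 [268.1 159. ] [0.5598 0.0526 0.0503] [0.044 0.071]
top orange 22 [298.  169.6] [ 0.5335 -0.0221  0.0571] [0.043 0.072]
top orange 17 [276.2 178.9] [0.5097 0.0319 0.0591] [0.043 0.072]
top blue 21 [369.7 132. ] [ 0.6255 -0.2023  0.0739] [0.067 0.077]
top blue 20 [393.4 134.9] [ 0.618  -0.261   0.0745] [0.07  0.078]
top blue 19 [416.8 137.5] [ 0.6106 -0.3209  0.0754] [0.072 0.176]
top green 2035 [284.9 163.1] [0.5526 0.0058 0.041 ] [0.036 0.044]
top red 39 [188. 141.] [0.6152 0.2607 0.0096] [0.006 0.013]
top red 104 [ 73.2 236.7] [0.3657 0.5534 0.0127] [0.01  0.016]
top red 44 [143. 313.] [0.1709 0.3729 0.0091] [0.006 0.011]
scene orange 251 [244.5 216.5] [ 0.5313 -0.0316  0.0549] [0.041 0.069]
scene orange 135 [273.2 212.9] [0.5704 0.0369 0.0547] [0.041 0.07 ]
scene blue 1289 [139.5  86.9] [-0.6104  0.5575 -0.0404] [-0.138  0.023]
scene blue 2340 [ 32.6 147.3] [-0.213  -0.1447  0.0409] [0.005 0.081]
scene blue 102 [216.  279.4] [ 0.6302 -0.2123  0.0663] [0.05  0.074]
scene blue 115 [189.7 295.3] [ 0.623
[... 365 characters left out ...]
199] [-0.417 -0.051]
scene green 4287 [29.7 93.2] [-1.5106  0.4251 -0.2512] [-0.458 -0.055]
scene green 9 [122.3  56.8] [-1.5197  1.077  -0.1714] [-0.183 -0.158]
scene green 40 [ 78.7 128. ] [-1.5089  0.6626 -0.5528] [-0.572 -0.518]
scene green 8 [262.9 206.6] [0.5213 0.0606 0.0384] [0.036 0.427]
scene green 386 [252.7 230.3] [ 0.5687 -0.0319  0.0389] [0.037 0.041]
scene green 14 [280.5 216.9] [0.5801 0.0568 0.0388] [0.037 0.04 ]
scene green 13 [288.5 226.5] [0.6142 0.0372 0.0388] [0.038 0.04 ]
scene green 20 [282. 232.] [0.6169 0.0113 0.0387] [0.038 0.04 ]
scene green 1215 [456.  300.4] [ 0.9045  0.7126 -0.5436] [-0.726 -0.321]
scene red 22 [336.6 198.2] [0.6132 0.2539 0.0074] [0.005 0.009]
```

View pics/t1.png

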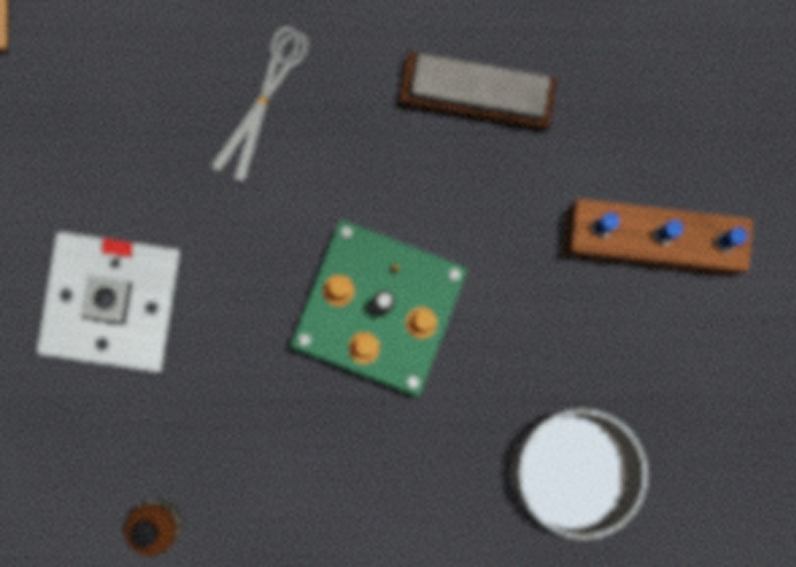

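View pics/s1.png

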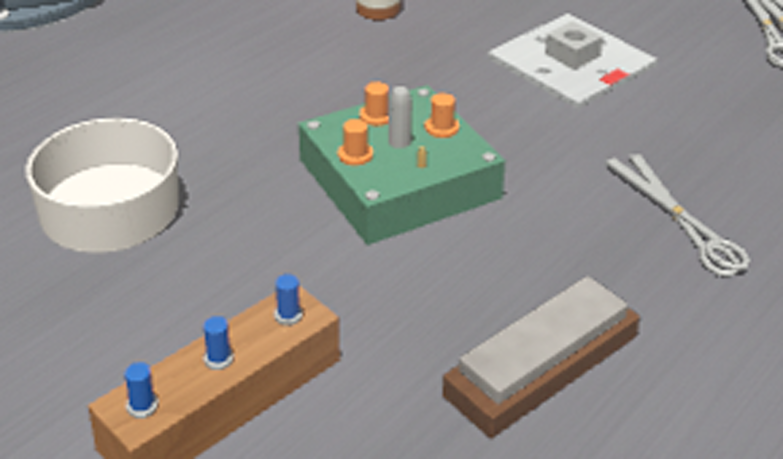

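```bash
cat >> h.py <<'E'
def goal(p,yaw,s=None,tilt=None):
    """delta (mm, tool axes) and rotvec (deg) from the present pose to TCP p, tool down, jaw axis at world yaw (deg), mod 180"""
    s=s or manip.sense(); R=Rn.from_quat(s["tool_rot"]); best=None
    for k in (0,180):
        a=np.radians(yaw+k); z=np.array([np.cos(a),np.sin(a),0]); x=np.array([0,0,-1.]); y=np.cross(z,x)
        G=Rn.from_matrix(np.stack([x,y,z],1)); rv=(R.inv()*G).as_rotvec(degrees=True)
        if best is None or np.linalg.norm(rv)<np.linalg.norm(best): best=rv
    return R.inv().apply(np.asarray(p)-s["tcp_pos"])*1e3, best
def st():
    s=manip.sense(); R=Rn.from_quat(s["tool_rot"]).as_matrix()
    print("t %.2f"%s["t"],"tcp",s["tcp_pos"].round(4),"jawyaw %.1f"%np.degrees(np.arctan2(R[1,2],R[0,2])),"down",R[:,0].round(3),"F",s["force"].round(1),"gap %.1f"%(s["finger_gap"]*85.4),"q",s["q"].round(2))
    return s
E
python3 - <<'E'
from h import *
s=st(); R=Rn.from_quat(s["tool_rot"]).as_matrix(); print("axes",R.round(2))
w=viewer.snapshot("wrist"); c=-w["R"].T@w["t"]; print("wristcam in tool",(R.T@(c-s["tcp_pos"])).round(4), (w["R"]@R).round(3))
for n in("top","scene"):
    d=viewer.snapshot(n); print(n,"cam",(-d["R"].T@d["t"]).round(3))
    C=cloud(d); hsv=cv2.cvtColor(d["image"],cv2.COLOR_RGB2HSV)
    m=cv2.inRange(hsv,(50,60,30),(90,255,255))>0
    m&=(np.abs(C[...,2]-.04)<.006)&(C[...,0]>.4)&(C[...,0]<.7)&(np.abs(C[...,1])<.15)
    v,u=np.nonzero(m); 
    P=np.array([pz(d,a,b,.04)[:2] for a,b in zip(u,v)],np.float32)
    r=cv2.minAreaRect(P*1000); print("fix",r)
    # plate
    m=(d["image"].min(-1)>150)&(np.abs(C[...,2]-.008)<.006)&(C[...,0]>.45)&(C[...,0]<.68)&(C[...,1]>.17)&(C[...,1]<.36)
    v,u=np.nonzero(m); P=np.array([pz(d,a,b,.008)[:2] for a,b in zip(u,v)],np.float32)
    print("plate",cv2.minAreaRect(P*1000),len(P))
    m=(d["image"].min(-1)>150)&(C[...,2]>.04)&(C[...,2]<.058)&(C[...,0]>.3)&(C[...,0]<.55)&(C[...,1]>-.25)&(C[...,1]<-.05)
    v,u=np.nonzero(m); 
    if len(u): print("tin",cv2.minEnclosingCircle(np.array([pz(d,a,b,.05)[:2] for a,b in zip(u,v)],np.float32)*1000))
E
```

```text
t 0.25 tcp [0.2245 0.5829 0.2308] jawyaw 68.9 down [-0.001 -0.001 -1.   ] F [-0.2  0.2  0.5] gap 85.3 q [ 1.02  0.53  1.43  0.    1.18 -0.18]
axes [[-0.   -0.93  0.36]
 [-0.    0.36  0.93]
 [-1.    0.   -0.  ]]
wristcam in tool [-0.1435  0.0748  0.001 ] [[ 0.001 -0.     1.   ]
 [-0.293 -0.956  0.   ]
 [ 0.956 -0.293 -0.001]]
top cam [0.425 0.099 1.059]
fix ((552.6835327148438, 8.302978515625), (130.08692932128906, 130.71920776367188), 68.4407958984375)
plate ((561.7918701171875, 268.953369140625), (120.19658660888672, 119.12330627441406), 81.30660247802734) 1607
tin ((395.99066162109375, -158.11856079101562), 53.05918884277344)
scene cam [ 1.068 -0.63   0.635]
fix ((554.492919921875, 0.4950103759765625), (131.73927307128906, 134.6620330810547), 68.40409088134766)
plate ((563.5369873046875, 259.8509216308594), (123.89170837402344, 124.15141296386719), 81.68425750732422) 769
tin ((398.4864196777344, -188.6488494873047), 64.77884674072266)
```

```bash
python3 - <<'E'
from h import *
print(goal((.553,.005,.22),68.4))
E
```

```text
(array([  11.27660518, -514.26564777, -421.37838748]), array([ 0.52739785, -0.01909859, -0.00248506]))
```

Request:
{"method": "move_arm", "body": {
  "deltas": [60, 1, -34, -28, 0, 0, 0, 60, 1, -34, -28, 0, 0, 0, 60, 1, -34, -28, 0, 0, 0, 60, 1, -34, -28, 0, 0, 0, 60, 1, -34, -28, 0, 0, 0, 60, 1, -34, -28, 0, 0, 0, 60, 1, -34, -28, 0, 0, 0, 60, 1, -34, -28, 0, 0, 0, 60, 1, -34, -28, 0, 0, 0, 60, 1, -34, -28, 0, 0, 0]
}}

```text
t: 1.4
tcp_pos: [0.4421, 0.1981, 0.2216]
tool_rot: [-0.4, 0.583, 0.4, 0.583]
force: [0.4, 0.3, -0.2]
finger_gap: 0.703
```

Request:
{"method": "move_arm", "body": {
  "deltas": [60, 0, -34, -28, 0, 0, 0, 60, 0, -34, -28, 0, 0, 0, 60, 0, -34, -28, 0, 0, 0, 60, 0, -34, -28, 0, 0, 0, 60, 0, -34, -28, 0, 0, 0, 60, 0, 0, 0, 0, 0, 0, 60, 0, 0, 0, 0, 0, 0]
}}

```text
t: 2.1
tcp_pos: [0.5497, 0.0071, 0.2211]
tool_rot: [-0.399, 0.584, 0.4, 0.583]
force: [1.3, 0.3, -0.5]
finger_gap: 0.704
```

```bash
cat >> h.py <<'E'
def meas_fix(d,zt=.04):
    C=cloud(d); hsv=cv2.cvtColor(d["image"],cv2.COLOR_RGB2HSV)
    m=cv2.inRange(hsv,(50,60,30),(90,255,255))>0
    m&=(np.abs(C[...,2]-zt)<.008)&(C[...,0]>.4)&(C[...,0]<.7)&(np.abs(C[...,1])<.15)
    v,u=np.nonzero(m); P=np.array([pz(d,a,b,zt)[:2] for a,b in zip(u,v)],np.float32)
    return cv2.minAreaRect(P*1000), np.median(C[m][:,2])
E
python3 - <<'E'
from h import *
st(); d=snap("wrist","w1"); print(meas_fix(d))
E
```

```text
t 2.10 tcp [0.5497 0.0071 0.2211] jawyaw 68.8 down [-0.001  0.001 -1.   ] F [ 1.3  0.3 -0.5] gap 60.1 q [-0.19  0.44  1.63  0.    1.07 -1.39]
(((549.893798828125, 7.5777435302734375), (130.0738983154297, 130.55421447753906), 68.41366577148438), np.float64(0.04084691942131804))
```

View pics/w1.png

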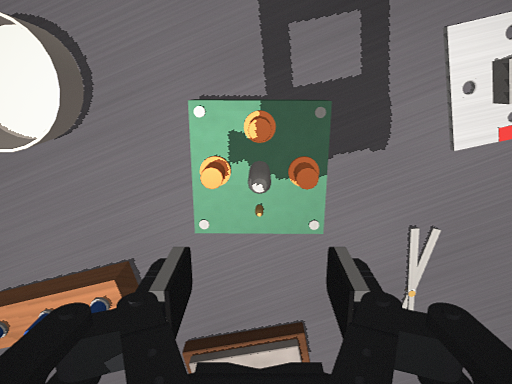

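```bash
python3 - <<'E'
from h import *
d=snap("wrist"); c=np.array([.5499,.0076]); a=np.radians(-21.6); R=np.array([[np.cos(a),-np.sin(a)],[np.sin(a),np.cos(a)]])
im=d["image"][:,:,::-1].copy(); im=cv2.resize(im,None,fx=4,fy=4,interpolation=cv2.INTER_CUBIC)
for n,o,z in (("b0",(0,42),.07),("b1",(-42,0),.07),("b2",(0,-42),.07),("sp",(0,0),.092),("dw",(38,0),.058)):
    p=c+R@np.array(o)/1e3; u=px(d,[*p,z]); print(n,p.round(4),u.round(1))
    cv2.drawMarker(im,tuple(int(x) for x in u*4+2),(255,0,0),0,12,1)
cv2.imwrite("pics/w1c.png",im[360:960,720:1360])
print(goal((*(c+R@np.array((-42,0))/1e3),.12),68.4))
E
```

```text
b0 [0.5654 0.0467] [305.8 179.7]
b1 [0.5108 0.0231] [258.4 131. ]
b2 [ 0.5344 -0.0315] [210.2 178.9]
sp [0.5499 0.0076] [257.9 186. ]
dw [ 0.5852 -0.0064] [257.7 215.1]
(array([101.16524668,  40.13986452,  -0.21878279]), array([ 0.55559383,  0.0042159 , -0.0920255 ]))
```

View pics/w1c.png

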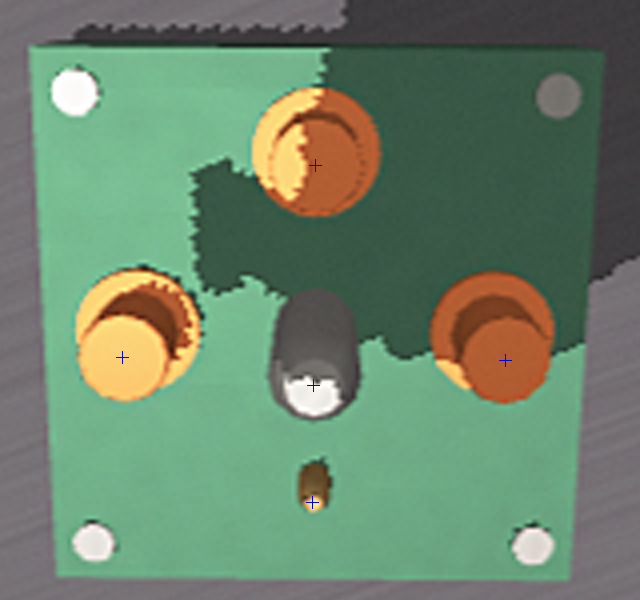

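Overlay agrees with the picture: spindle top at (258,186), dowel (258,215), bung tops at (306,180), (258,131) and (210,179). Going for bung1, the one at fixture −x.

Request:
{"method": "move_arm", "body": {
  "deltas": [45, 20, 20, 0, 0.5, 0, 0, 45, 40, 20, 0, 0, 0, 0, 45, 40, 0, 0, 0, 0, 0, 45, 20, 0, 0, 0, 0, 0, 45, 0, 0, 0, 0, 0, 0, 45, 0, 0, 0, 0, 0, 0]
}}

```text
t: 2.8
tcp_pos: [0.5121, 0.0235, 0.1017]
tool_rot: [-0.398, 0.584, 0.398, 0.584]
force: [0.4, -0.5, 0.5]
finger_gap: 0.524
```

```bash
python3 - <<'E'
from h import *
st(); d=snap("wrist","w2"); print(goal((.5108,.0231,.047),68.4))
E
```

```text
t 2.80 tcp [0.5121 0.0235 0.1017] jawyaw 68.5 down [-0.  0. -1.] F [ 0.4 -0.5  0.5] gap 44.8 q [-0.17  0.58  1.83  0.    0.73 -1.37]
(array([55.37003361,  2.01602481, -0.83729589]), array([0.10799157, 0.02249348, 0.09920327]))
```

View pics/w2.png

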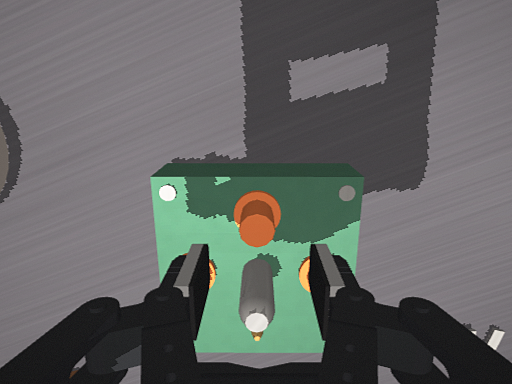

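Request:
{"method": "move_arm", "body": {
  "deltas": [45, 20, 2, -1, 0, 0, 0, 45, 20, 0, 0, 0, 0, 0, 45, 14, 0, 0, 0, 0, 0, 45, 0, 0, 0, 0, 0, 0, 45, 0, 0, 0, 0, 0, 0]
}}

```text
t: 3.35
tcp_pos: [0.5111, 0.0222, 0.0485]
tool_rot: [-0.398, 0.584, 0.397, 0.585]
force: [1.2, 0.1, 0.3]
finger_gap: 0.529
```

Request:
{"method": "move_arm", "body": {
  "deltas": [10, 0, 0, 0, 0, 0, 0, 10, 0, 0, 0, 0, 0, 0, 10, 0, 0, 0, 0, 0, 0, 10, 0, 0, 0, 0, 0, 0, 10, 0, 0, 0, 0, 0, 0],
  "force": 60
}}

```text
t: 3.85
tcp_pos: [0.511, 0.0222, 0.0487]
tool_rot: [-0.398, 0.584, 0.397, 0.585]
force: [-0.4, -0.6, 5.2]
finger_gap: 0.205
```

```bash
python3 - <<'E'
from h import *
st(); d=snap("wrist","w3");
E
```

```text
t 3.85 tcp [0.511  0.0222 0.0487] jawyaw 68.4 down [ 0.003 -0.    -1.   ] F [-0.4 -0.6  5.2] gap 17.5 q [-0.18  0.68  1.86  0.    0.6  -1.37]
```

View pics/w3.png

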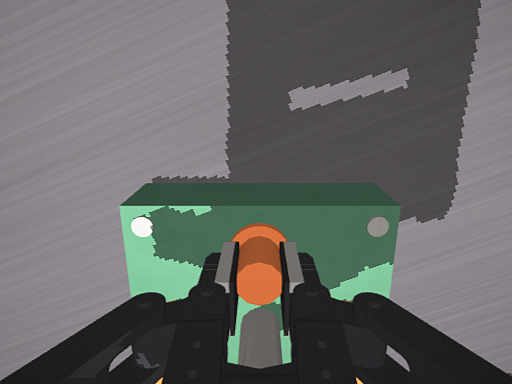

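Request:
{"method": "move_arm", "body": {
  "deltas": [10, -1, 0, 1, 0, 4, 0, 10, -2, 0, -1, 0, -4, 0, 10, -2, 0, -1, 0, -4, 0, 10, -2, 0, 1, 0, 4, 0, 10, -2, 0, 1, 0, 4, 0, 10, -2, 0, -1, 0, -4, 0, 10, -2, 0, -1, 0, -4, 0, 10, -2, 0, 1, 0, 4, 0, 10, -2, 0, 1, 0, 4, 0, 10, -2, 0, -1, 0, -4, 0]
}}

```text
t: 4.9
tcp_pos: [0.5103, 0.0238, 0.0664]
tool_rot: [-0.4, 0.584, 0.399, 0.582]
force: [-4.3, -8.3, 3.8]
finger_gap: 0.207
```

Request:
{"method": "move_arm", "body": {
  "deltas": [10, -2, 0, -1, 0, -4, 0, 10, -2, 0, 1, 0, 4, 0, 10, -3, 0, 0, 0, 0, 0, 10, -10, 0, 0, 0, 0, 0, 10, -30, 0, 0, 0, 0, 0, 10, -30, 0, 0, 0, 0, 0, 10, 0, 0, 0, 0, 0, 0, 10, 0, 0, 0, 0, 0, 0]
}}

```text
t: 5.7
tcp_pos: [0.5104, 0.0223, 0.1449]
tool_rot: [-0.398, 0.584, 0.397, 0.585]
force: [-0.3, 0.3, -0.7]
finger_gap: 0.208
```

```bash
cat >> h.py <<'E'
def meas_tin(d):
    C=cloud(d)
    m=(d["image"].min(-1)>90)&(C[...,2]>.043)&(C[...,2]<.056)&(C[...,0]>.3)&(C[...,0]<.6)&(C[...,1]>-.3)&(C[...,1]<-.03)
    n,L,stt,ce=cv2.connectedComponentsWithStats(m.astype(np.uint8)); i=1+stt[1:,4].argmax()
    v,u=np.nonzero(L==i); P=np.array([pz(d,a,b,.05)[:2] for a,b in zip(u,v)],np.float32)*1000
    return cv2.minEnclosingCircle(P),cv2.fitEllipse(cv2.convexHull(P)),len(P)
E
python3 - <<'E'
from h import *
st(); d=snap("wrist","w4"); t=snap("top","t4",(200,100,420,270),3); print(meas_tin(t))
E
```

```text
t 5.70 tcp [0.5104 0.0223 0.1449] jawyaw 68.5 down [ 0.003  0.    -1.   ] F [-0.3  0.3 -0.7] gap 17.7 q [-0.18  0.5   1.8   0.    0.83 -1.37]
(((394.72406005859375, -180.10972595214844), 59.93417739868164), ((394.4382629394531, -180.02513122558594), (118.37064361572266, 118.84869384765625), 120.47148132324219), 191)
```

View pics/w4.png

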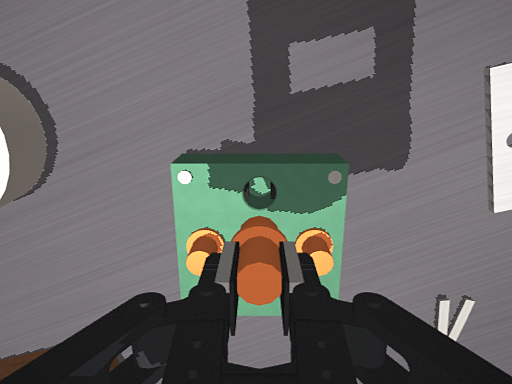

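View pics/t4.png

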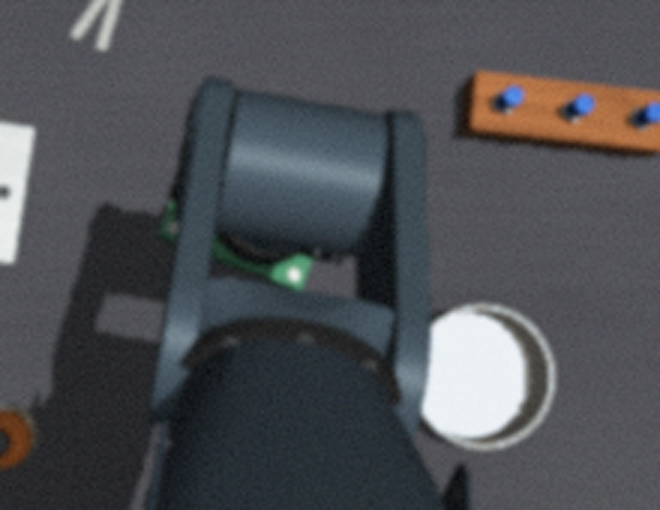

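```bash
python3 - <<'E'
from h import *
print(goal((.378,-.173,.14),68.4))
E
```

```text
(array([   3.39590267,   50.27997672, -230.0188347 ]), array([ 0.04076897,  0.00642971, -0.0776858 ]))
```

Request:
{"method": "move_arm", "body": {
  "deltas": [10, 0, 10, -46, 0, 0, 0, 10, 0, 10, -46, 0, 0, 0, 10, 0, 10, -46, 0, 0, 0, 10, 0, 10, -46, 0, 0, 0, 10, 0, 10, -46, 0, 0, 0, 10, 30, 0, 0, 0, 0, 0, 10, 40, 0, 0, 0, 0, 0, 10, 28, 0, 0, 0, 0, 0, 10, 0, 0, 0, 0, 0, 0]
}}

```text
t: 6.7
tcp_pos: [0.3765, -0.1717, 0.0424]
tool_rot: [-0.394, 0.586, 0.401, 0.584]
force: [-0.4, -0.4, 0.9]
finger_gap: 0.208
```

```bash
python3 - <<'E'
from h import *
st(); d=snap("wrist","w5"); t=snap("top","t5",(200,100,420,270),3); print(meas_tin(d))
E
```

```text
t 6.70 tcp [ 0.3765 -0.1717  0.0424] jawyaw 68.4 down [-0.007  0.006 -1.   ] F [-0.4 -0.4  0.9] gap 17.8 q [-0.7   0.64  2.1   0.    0.41 -1.89]
(((387.8052062988281, -179.4399871826172), 59.60511779785156), ((393.2838134765625, -181.4679718017578), (119.5463638305664, 124.73583984375), 65.78973388671875), 3550)
```

View pics/w5.png

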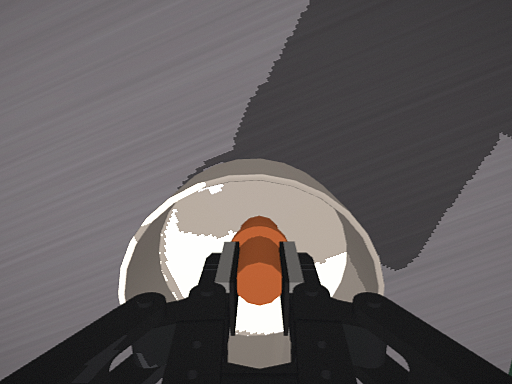

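Request:
{"method": "move_arm", "body": {
  "deltas": [10, 7, 0, 0, 0, 0, 0, 32, 0, 0, 0, 0, 0, 0, 32, 0, 0, 0, 0, 0, 0, 32, 0, 0, 0, 0, 0, 0, 32, -20, 0, 0, 0, 0, 0, 32, -30, 0, 0, 0, 0, 0, 32, -40, 0, 0, 0, 0, 0, 32, -20, 0, 0, 0, 0, 0]
}}

```text
t: 7.6
tcp_pos: [0.3798, -0.1737, 0.1515]
tool_rot: [-0.399, 0.584, 0.396, 0.585]
force: [1.1, -0.1, -0.3]
finger_gap: 0.379
```

```bash
python3 - <<'E'
from h import *
st(); d=snap("wrist","w6")
print(goal((.5344,-.0315,.14),-21.6))
print(goal((.5344,-.0315,.14),68.4))
E
```

```text
t 7.60 tcp [ 0.3798 -0.1737  0.1515] jawyaw 68.4 down [ 0.003 -0.003 -1.   ] F [ 1.1 -0.1 -0.3] gap 32.4 q [-0.7   0.4   2.02  0.    0.72 -1.89]
(array([ 13.49914103, -90.18001264, 189.410147  ]), array([-89.93890011,  -0.50224197,   0.25429367]))
(array([ 13.49914103, -90.18001264, 189.410147  ]), array([ 0.06046004, -0.15787164,  0.48169527]))
```

View pics/w6.png

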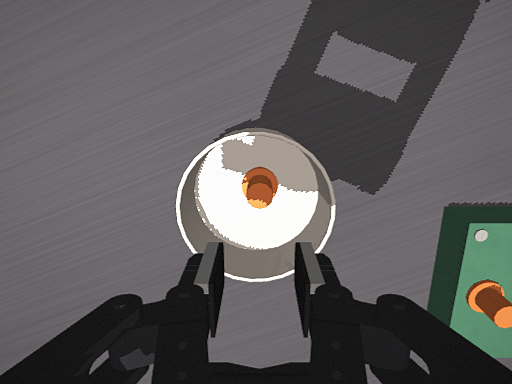

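Request:
{"method": "move_arm", "body": {
  "deltas": [40, 0, -10, 21, 0, 0, 0, 40, 0, -20, 42, 0, 0, 0, 40, 0, -20, 42, 0, 0, 0, 40, 0, -20, 42, 0, 0, 0, 40, 0, -20, 42, 0, 0, 0, 40, 0, 0, 0, 8.5, 0, 0, 40, 0, 0, 0, 8.5, 0, 0, 40, 0, 0, 0, 8.5, 0, 0, 40, 0, 0, 0, 8.5, 0, 0, 40, 0, 0, 0, 8.5, 0, 0]
}}

```text
t: 8.65
tcp_pos: [0.5317, -0.0302, 0.1484]
tool_rot: [-0.157, 0.69, 0.157, 0.689]
force: [0.1, -0.3, 0.4]
finger_gap: 0.467
```

Request:
{"method": "move_arm", "body": {
  "deltas": [40, 0, 0, 0, 8.5, 0, 0, 40, 0, 0, 0, 8.5, 0, 0, 40, 0, 0, 0, 8.5, 0, 0, 40, 0, 0, 0, 8.5, 0, 0, 40, 0, 0, 0, 8.5, 0, 0, 40, 0, 0, 0, 5, 0, 0, 40, 0, 0, 0, 0, 0, 0, 40, 0, 0, 0, 0, 0, 0]
}}

```text
t: 9.45
tcp_pos: [0.5319, -0.0305, 0.1486]
tool_rot: [0.132, 0.695, -0.132, 0.695]
force: [0.5, 0.0, 0.0]
finger_gap: 0.466
```

```bash
python3 - <<'E'
from h import *
st(); d=snap("wrist","w7")
print(goal((.5344,-.0315,.047),-21.6))
E
```

```text
t 9.45 tcp [ 0.5319 -0.0305  0.1486] jawyaw -21.5 down [-0.  0. -1.] F [0.5 0.  0. ] gap 39.8 q [-0.27  0.52  1.74  0.    0.88  0.11]
(array([ 1.01594479e+02, -7.15383575e-02,  2.65642403e+00]), array([ 0.12508952, -0.01528193,  0.00196455]))
```

View pics/w7.png

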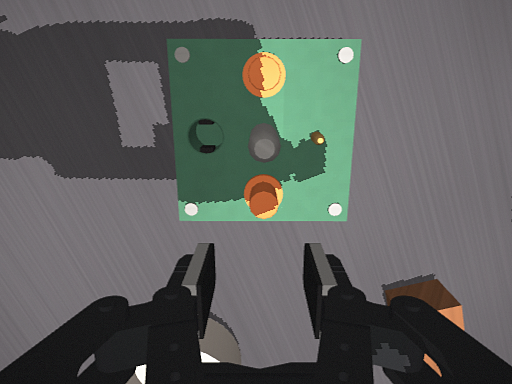

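```bash
python3 - <<'E'
from h import *
d=snap("wrist"); print(meas_fix(d)); print(px(d,(.5344,-.0315,.07)))
E
```

```text
(((550.0062255859375, 7.8516693115234375), (129.7906494140625, 130.34844970703125), 68.5140151977539), np.float64(0.04093504311864132))
[262.81498326 205.14013459]
```

Request:
{"method": "move_arm", "body": {
  "deltas": [40, 30, 0, 2.7, 0, 0, 0, 40, 40, 0, 0, 0, 0, 0, 40, 30, 0, 0, 0, 0, 0, 40, 0, 0, 0, 0, 0, 0, 40, 0, 0, 0, 0, 0, 0]
}}

```text
t: 10.05
tcp_pos: [0.5346, -0.0315, 0.0487]
tool_rot: [0.132, 0.695, -0.132, 0.694]
force: [0.2, -0.5, -0.7]
finger_gap: 0.468
```

Request:
{"method": "move_arm", "body": {
  "deltas": [10, 1, 0, 0, 0, 0, 0, 10, 0, 0, 0, 0, 0, 0, 10, 0, 0, 0, 0, 0, 0, 10, 0, 0, 0, 0, 0, 0, 10, 0, 0, 0, 0, 0, 0],
  "force": 60
}}

```text
t: 10.55
tcp_pos: [0.536, -0.0319, 0.0495]
tool_rot: [0.132, 0.693, -0.132, 0.696]
force: [-0.1, 0.3, 6.9]
finger_gap: 0.209
```

Request:
{"method": "move_arm", "body": {
  "deltas": [10, -1, 0, 1, 0, 4, 0, 10, -2, 0, -1, 0, -4, 0, 10, -2, 0, -1, 0, -4, 0, 10, -2, 0, 1, 0, 4, 0, 10, -2, 0, 1, 0, 4, 0, 10, -2, 0, -1, 0, -4, 0, 10, -2, 0, -1, 0, -4, 0, 10, -2, 0, 1, 0, 4, 0, 10, -2, 0, 1, 0, 4, 0, 10, -2, 0, -1, 0, -4, 0]
}}

```text
t: 11.55
tcp_pos: [0.5353, -0.0322, 0.0657]
tool_rot: [0.133, 0.696, -0.133, 0.693]
force: [-0.9, 0.8, -14.7]
finger_gap: 0.204
```

Request:
{"method": "move_arm", "body": {
  "deltas": [10, -2, 0, -1, 0, -4, 0, 10, -2, 0, 1, 0, 4, 0, 10, -3, 0, 0, 0, 0, 0, 10, -10, 0, 0, 0, 0, 0, 10, -30, 0, 0, 0, 0, 0, 10, -30, 0, 0, 0, 0, 0, 10, 0, 0, 0, 0, 0, 0, 10, 0, 0, 0, 0, 0, 0]
}}

```text
t: 12.35
tcp_pos: [0.5345, -0.0314, 0.1451]
tool_rot: [0.132, 0.694, -0.132, 0.695]
force: [0.5, 0.2, -0.8]
finger_gap: 0.207
```

```bash
python3 - <<'E'
from h import *
st(); d=snap("wrist","w8"); t=snap("top","t8",(200,100,420,270),3); print(meas_tin(t))
print(goal((.395,-.178,.145),-21.6))
E
```

```text
t 12.35 tcp [ 0.5345 -0.0314  0.1451] jawyaw -21.6 down [ 0.002 -0.    -1.   ] F [ 0.5  0.2 -0.8] gap 17.7 q [-0.27  0.53  1.74 -0.    0.87  0.11]
(((395.5106201171875, -224.23666381835938), 37.949981689453125), ((393.85693359375, -216.4768524169922), (45.0789680480957, 80.94851684570312), 87.91509246826172), 66)
(array([  -1.27776427, -187.43777953,  -74.87128003]), array([ 0.02526571, -0.1087973 ,  0.0138802 ]))
```

View pics/w8.png

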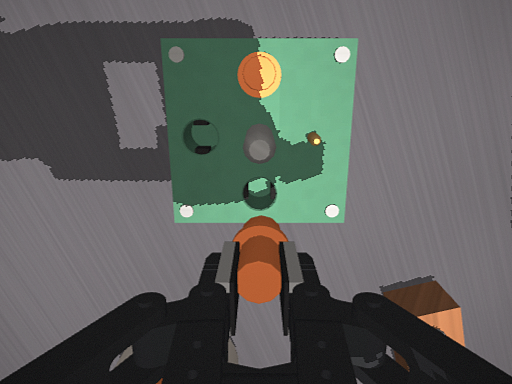

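```bash
python3 - <<'E'
from h import *
print(goal((.387,-.205,.145),-21.6))
E
```

```text
(array([  -1.27570675, -215.48784102,  -72.38249603]), array([ 0.02526571, -0.1087973 ,  0.0138802 ]))
```

Request:
{"method": "move_arm", "body": {
  "deltas": [10, 0, -43, -14, 0, 0, 0, 10, 0, -43, -14, 0, 0, 0, 10, 0, -43, -15, 0, 0, 0, 10, 0, -43, -15, 0, 0, 0, 10, 0, -43, -14, 0, 0, 0, 10, 0, 0, 0, 0, 0, 0]
}}

```text
t: 13.05
tcp_pos: [0.3855, -0.208, 0.1431]
tool_rot: [0.135, 0.695, -0.135, 0.693]
force: [0.1, 0.2, 0.2]
finger_gap: 0.207
```

```bash
python3 - <<'E'
from h import *
st(); d=snap("wrist","w9"); print(meas_tin(d)); print(goal((.387,-.205,.037),-21.6))
E
```

```text
t 13.05 tcp [ 0.3855 -0.208   0.1431] jawyaw -22.0 down [-0.003  0.001 -1.   ] F [0.1 0.2 0.2] gap 17.7 q [-0.75  0.44  1.97 -0.    0.73 -0.37]
(((391.4876708984375, -180.68019104003906), 59.89589309692383), ((391.5343933105469, -180.671630859375), (119.14027404785156, 119.3888931274414), 128.94869995117188), 2527)
(array([ 1.06192808e+02,  1.31548689e+00, -2.76070370e-02]), array([-0.32061137, -0.14572416, -0.05437183]))
```

View pics/w9.png

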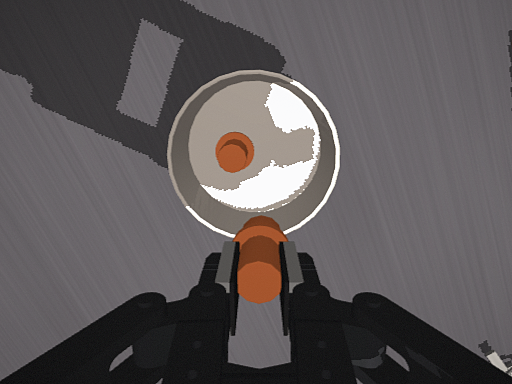

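Request:
{"method": "move_arm", "body": {
  "deltas": [10, 30, 4, -2, 0, 0, 0, 10, 40, 0, 0, 0, 0, 0, 10, 35, 0, 0, 0, 0, 0, 10, 0, 0, 0, 0, 0, 0, 32, 0, 0, 0, 0, 0, 0, 32, 0, 0, 0, 0, 0, 0, 32, 0, 0, 0, 0, 0, 0, 32, -20, 0, 0, 0, 0, 0, 32, -40, 0, 0, 0, 0, 0, 32, -45, 0, 0, 0, 0, 0]
}}

```text
t: 14.1
tcp_pos: [0.3877, -0.2, 0.1457]
tool_rot: [0.133, 0.695, -0.132, 0.694]
force: [0.7, -1.1, -0.7]
finger_gap: 0.373
```

```bash
python3 - <<'E'
from h import *
st(); d=snap("wrist","w10"); print(goal((.5655,.0468,.145),-21.6))
E
```

```text
t 14.10 tcp [ 0.3877 -0.2     0.1457] jawyaw -21.6 down [-0.001  0.001 -1.   ] F [ 0.7 -1.1 -0.7] gap 31.9 q [-0.73  0.43  1.98  0.    0.74 -0.36]
(array([  6.5565526 , 296.01155164,  70.60143726]), array([0.06017941, 0.69388038, 0.25296398]))
```

View pics/w10.png

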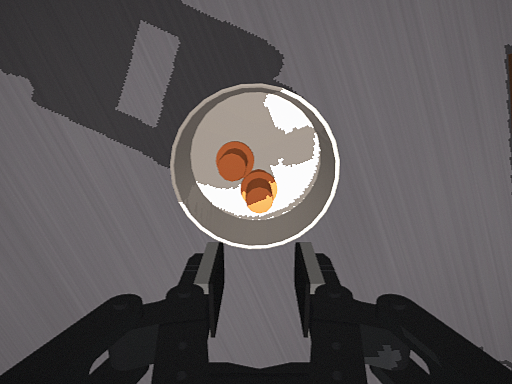

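Two bungs stand in the tin, at (235,160) and (260,190). Next is bung0, the last one.

Request:
{"method": "move_arm", "body": {
  "deltas": [40, 0, 42, 10, 0, 0, 0, 40, 0, 42, 10, 0, 0, 0, 40, 0, 42, 10, 0, 0, 0, 40, 0, 42, 10, 0, 0, 0, 40, 0, 42, 10, 0, 0, 0, 40, 0, 43, 10, 0, 0, 0, 40, 0, 43, 10, 0, 0, 0, 40, 0, 0, 0, 0, 0, 0, 40, 0, 0, 0, 0, 0, 0]
}}

```text
t: 15.05
tcp_pos: [0.5623, 0.0499, 0.1449]
tool_rot: [0.131, 0.694, -0.131, 0.695]
force: [-0.6, 0.3, 0.2]
finger_gap: 0.469
```

```bash
python3 - <<'E'
from h import *
st(); print(goal((.5655,.0468,.047),-21.6))
E
```

```text
t 15.05 tcp [0.5623 0.0499 0.1449] jawyaw -21.4 down [ 0.001 -0.    -1.   ] F [-0.6  0.3  0.2] gap 40.0 q [-0.11  0.56  1.67 -0.    0.91  0.26]
(array([97.93943489, -1.74434016,  4.04047097]), array([ 0.17666599,  0.076799  , -0.00299112]))
```

Request:
{"method": "move_arm", "body": {
  "deltas": [40, 30, -2, 4, 0, 0, 0, 40, 40, 0, 0, 0, 0, 0, 40, 27, 0, 0, 0, 0, 0, 40, 0, 0, 0, 0, 0, 0, 40, 0, 0, 0, 0, 0, 0, 10, 0, 0, 0, 0, 0, 0, 10, 0, 0, 0, 0, 0, 0, 10, 0, 0, 0, 0, 0, 0, 10, 0, 0, 0, 0, 0, 0, 10, 0, 0, 0, 0, 0, 0]
}}

```text
t: 16.05
tcp_pos: [0.5664, 0.0451, 0.0492]
tool_rot: [0.132, 0.693, -0.132, 0.696]
force: [-1.8, -2.6, 7.1]
finger_gap: 0.213
```

Request:
{"method": "move_arm", "body": {
  "deltas": [10, -1, 0, 1, 0, 4, 0, 10, -2, 0, -1, 0, -4, 0, 10, -2, 0, -1, 0, -4, 0, 10, -2, 0, 1, 0, 4, 0, 10, -2, 0, 1, 0, 4, 0, 10, -2, 0, -1, 0, -4, 0, 10, -2, 0, -1, 0, -4, 0, 10, -2, 0, 1, 0, 4, 0, 10, -2, 0, 1, 0, 4, 0, 10, -2, 0, -1, 0, -4, 0]
}}

```text
t: 17.05
tcp_pos: [0.5669, 0.0447, 0.0653]
tool_rot: [0.133, 0.695, -0.133, 0.694]
force: [-0.8, -0.0, -12.9]
finger_gap: 0.205
```

Request:
{"method": "move_arm", "body": {
  "deltas": [10, -2, 0, -1, 0, -4, 0, 10, -2, 0, 1, 0, 4, 0, 10, -3, 0, 0, 0, 0, 0, 10, -10, 0, 0, 0, 0, 0, 10, -30, 0, 0, 0, 0, 0, 10, -35, 0, 0, 0, 0, 0, 10, 0, 0, 0, 0, 0, 0, 10, 0, 0, 0, 0, 0, 0]
}}

```text
t: 17.85
tcp_pos: [0.5651, 0.0458, 0.1499]
tool_rot: [0.132, 0.694, -0.132, 0.695]
force: [0.4, 1.0, -0.4]
finger_gap: 0.206
```

```bash
python3 - <<'E'
from h import *
st(); d=snap("wrist","w11"); t=snap("top","t11",(50,30,450,300),1.9); print(meas_tin(t))
# free side: centre + (.37,.93)*? 
print(goal((.397,-.162,.145),-21.6))
E
```

```text
t 17.85 tcp [0.5651 0.0458 0.1499] jawyaw -21.6 down [ 0.002 -0.    -1.   ] F [ 0.4  1.  -0.4] gap 17.6 q [-0.12  0.56  1.66 -0.    0.92  0.26]
(((394.93115234375, -179.36851501464844), 60.61254119873047), ((394.3677673339844, -179.56874084472656), (118.49822235107422, 119.74238586425781), 0.6206516027450562), 240)
(array([   3.26438885, -254.68152181,  -78.85185817]), array([ 0.0314806 , -0.10415946,  0.03222579]))
```

View pics/w11.png

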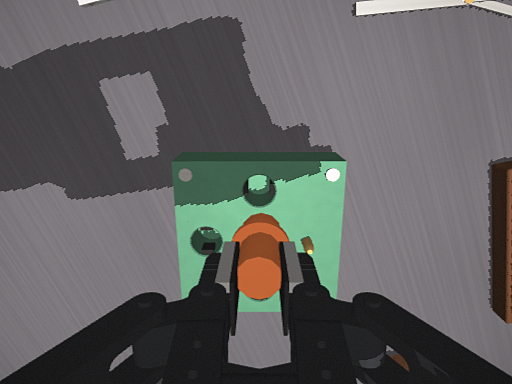

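View pics/t11.png

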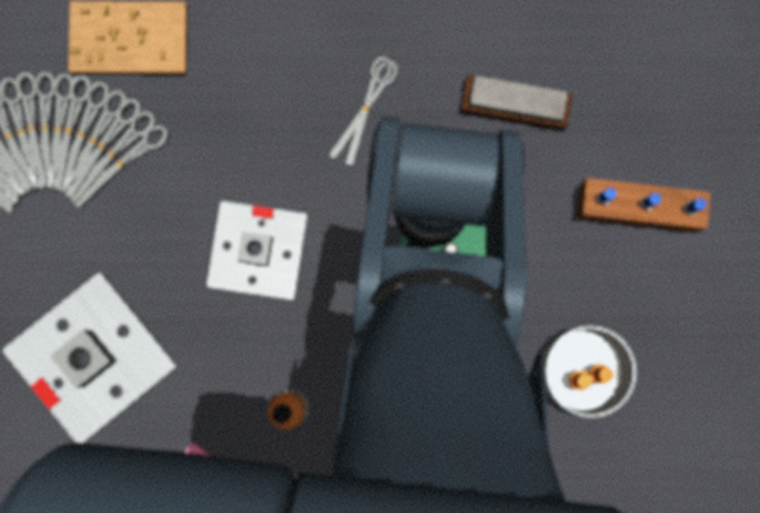

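```bash
python3 - <<'E'
from h import *
print(goal((.402,-.155,.145),-21.6))
E
```

```text
(array([   3.25592235, -246.33360573,  -76.77526831]), array([ 0.0314806 , -0.10415946,  0.03222579]))
```

Request:
{"method": "move_arm", "body": {
  "deltas": [10, 0, -41, -12, 0, 0, 0, 10, 0, -41, -12, 0, 0, 0, 10, 0, -41, -13, 0, 0, 0, 10, 0, -41, -13, 0, 0, 0, 10, 0, -41, -13, 0, 0, 0, 10, 0, -41, -13, 0, 0, 0, 10, 0, 0, 0, 0, 0, 0]
}}

```text
t: 18.65
tcp_pos: [0.4007, -0.1576, 0.1474]
tool_rot: [0.135, 0.696, -0.134, 0.693]
force: [0.9, 1.1, -0.6]
finger_gap: 0.206
```

```bash
python3 - <<'E'
from h import *
st(); d=snap("wrist","w12"); print(meas_tin(d)); print(goal((.402,-.155,.037),-21.6))
E
```

```text
t 18.65 tcp [ 0.4007 -0.1576  0.1474] jawyaw -22.0 down [-0.004  0.002 -1.   ] F [ 0.9  1.1 -0.6] gap 17.6 q [-0.63  0.42  1.99 -0.    0.74 -0.25]
(((391.607421875, -180.1874542236328), 60.15030288696289), ((391.5340270996094, -180.52548217773438), (119.06600189208984, 120.17875671386719), 145.5868682861328), 1791)
(array([110.58943017,   1.09713537,  -0.22634705]), array([-0.29270008, -0.17710952, -0.04412107]))
```

View pics/w12.png

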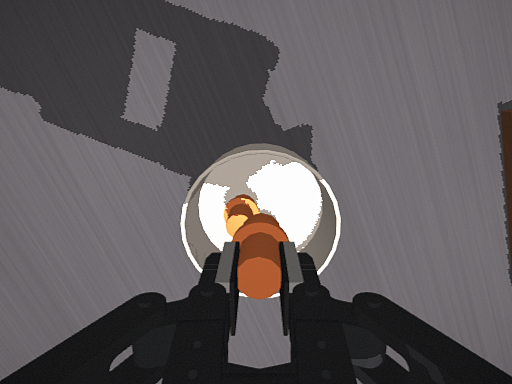

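Request:
{"method": "move_arm", "body": {
  "deltas": [10, 35, 1, 0, 0, 0, 0, 10, 40, 0, 0, 0, 0, 0, 10, 35, 0, 0, 0, 0, 0, 10, 0, 0, 0, 0, 0, 0, 32, 0, 0, 0, 0, 0, 0, 32, 0, 0, 0, 0, 0, 0, 32, 0, 0, 0, 0, 0, 0, 32, -20, 0, 0, 0, 0, 0, 32, -40, 0, 0, 0, 0, 0, 32, -45, 0, 0, 0, 0, 0]
}}

```text
t: 19.7
tcp_pos: [0.4038, -0.1537, 0.145]
tool_rot: [0.133, 0.695, -0.132, 0.694]
force: [0.2, -0.8, 0.6]
finger_gap: 0.371
```

```bash
cat >> h.py <<'E'
def meas_plate(d,zt=.008):
    C=cloud(d)
    m=(d["image"].min(-1)>90)&(np.abs(C[...,2]-zt)<.004)&(C[...,0]>.4)&(C[...,0]<.75)&(C[...,1]>.1)&(C[...,1]<.4)
    n,L,stt,ce=cv2.connectedComponentsWithStats(m.astype(np.uint8)); i=1+stt[1:,4].argmax()
    v,u=np.nonzero(L==i); P=np.array([pz(d,a,b,zt)[:2] for a,b in zip(u,v)],np.float32)*1000
    return cv2.minAreaRect(P),len(P),np.median(C[L==i][:,2])
E
python3 - <<'E'
from h import *
st(); d=snap("wrist","w13"); t=snap("top","t13",(50,30,450,300),1.9); print(meas_plate(t)); print(goal((.5615,.268,.22),81.5));
E
```

```text
t 19.70 tcp [ 0.4038 -0.1537  0.145 ] jawyaw -21.6 down [-0.001  0.001 -1.   ] F [ 0.2 -0.8  0.6] gap 31.7 q [-0.62  0.42  1.99  0.    0.73 -0.25]
(((563.0792236328125, 269.8556213378906), (125.4731674194336, 124.4215316772461), 80.73832702636719), 1611, np.float64(0.00879228117233514))
(array([-72.49495708, 450.80334698, -11.66218379]), array([76.95045744,  0.77480107, -0.35455555]))
```

View pics/w13.png

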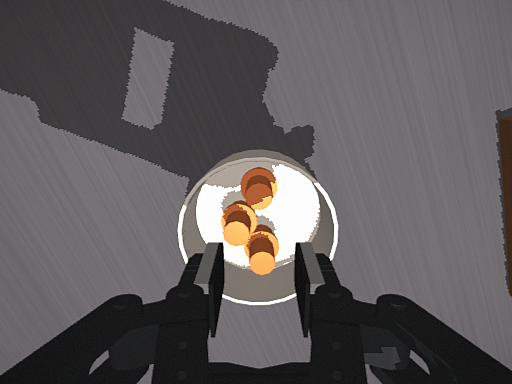

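Request:
{"method": "move_arm", "body": {
  "deltas": [70, -20, 40, -1, 0, 0, 0, 70, -20, 40, -1, 0, 0, 0, 70, -10, 46, -1, 0, 0, 0, 70, -10, 46, -1, 0, 0, 0, 70, -10, 46, -1, 0, 0, 0, 70, 0, 46, -1, 0, 0, 0, 70, 0, 46, -1, 0, 0, 0, 70, 0, 46, -1, 0, 0, 0, 70, 0, 46, -2, 0, 0, 0, 70, 0, 46, -2, 0, 0, 0]
}}

```text
t: 20.8
tcp_pos: [0.5578, 0.2687, 0.2139]
tool_rot: [0.132, 0.694, -0.132, 0.695]
force: [1.1, -0.2, -0.1]
finger_gap: 0.82
```

Request:
{"method": "move_arm", "body": {
  "deltas": [70, 0, 0, 0, 8.5, 0, 0, 70, 0, 0, 0, 8.5, 0, 0, 70, 0, 0, 0, 8.5, 0, 0, 70, 0, 0, 0, 8.5, 0, 0, 70, 0, 0, 0, 8.5, 0, 0, 70, 0, 0, 0, 8.5, 0, 0, 70, 0, 0, 0, 8.5, 0, 0, 70, 0, 0, 0, 8.5, 0, 0, 70, 0, 0, 0, 8.5, 0, 0, 70, 0, 0, 0, 0, 0, 0]
}}

```text
t: 21.8
tcp_pos: [0.5575, 0.2667, 0.2137]
tool_rot: [0.534, 0.464, -0.534, 0.464]
force: [0.3, 0.8, -0.4]
finger_gap: 0.819
```

```bash
python3 - <<'E'
from h import *
st(); d=snap("wrist","w14"); print(meas_plate(d)); print(goal((.5615,.268,.22),81.5));
E
```

```text
t 21.80 tcp [0.5575 0.2667 0.2137] jawyaw -98.1 down [ 0.  0. -1.] F [ 0.3  0.8 -0.4] gap 69.9 q [ 0.27  0.54  1.47 -0.    1.13  1.98]
(((560.1268920898438, 269.57073974609375), (120.27274322509766, 120.50363159179688), 81.2552261352539), 10864, np.float64(0.0089588895224143))
(array([-6.28334914,  3.72999258, -1.80222367]), array([ 0.59911109, -0.00449676, -0.00564   ]))
```

View pics/w14.png

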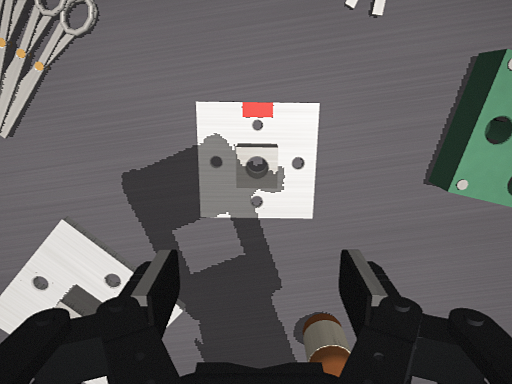

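```bash
python3 - <<'E'
from h import *
t=snap("top"); print(pz(t,200,246,.12)); s=snap("scene","s14",None,1.5); C=cloud(t)
hsv=cv2.cvtColor(t["image"],cv2.COLOR_RGB2HSV)
print(goal((.5601,.2696,.06),81.25))
E
```

```text
[0.34898684 0.21460099 0.12      ]
(array([153.65261289,   1.93380389,  -3.14154603]), array([ 0.82725176, -0.00498129, -0.00469534]))
```

View pics/s14.png

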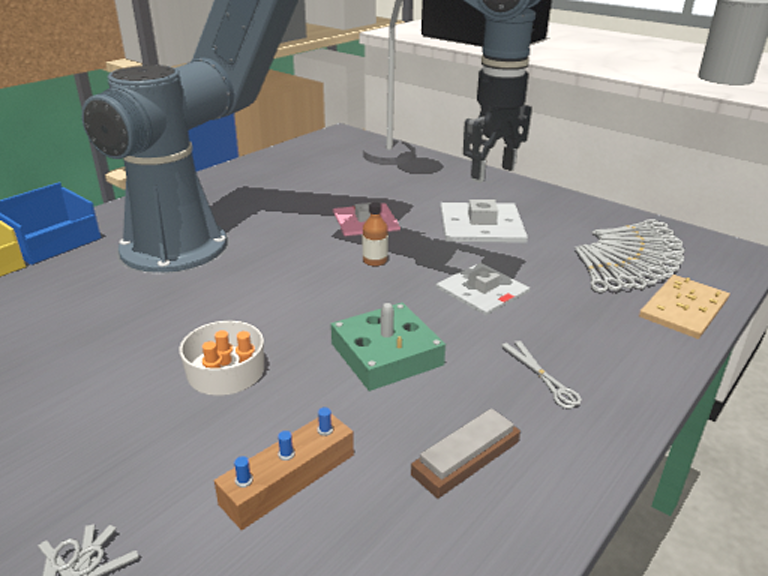

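Request:
{"method": "move_arm", "body": {
  "deltas": [70, 40, 2, -3, 0.8, 0, 0, 70, 40, 0, 0, 0, 0, 0, 70, 40, 0, 0, 0, 0, 0, 70, 33, 0, 0, 0, 0, 0, 70, 0, 0, 0, 0, 0, 0, 70, 0, 0, 0, 0, 0, 0]
}}

```text
t: 22.55
tcp_pos: [0.5605, 0.2695, 0.0605]
tool_rot: [-0.537, -0.46, 0.537, -0.46]
force: [0.2, 0.0, 0.1]
finger_gap: 0.815
```

```bash
python3 - <<'E'
from h import *
st(); d=snap("wrist","w15"); print(meas_plate(d)); print(goal((.5601,.2696,.011),81.25));
E
```

```text
t 22.55 tcp [0.5605 0.2695 0.0605] jawyaw -98.8 down [-0.001 -0.    -1.   ] F [0.2 0.  0.1] gap 69.6 q [ 0.27  0.75  1.56 -0.    0.83  1.99]
(((560.21435546875, 269.5825500488281), (120.6171646118164, 120.30531311035156), 81.17652893066406), 27349, np.float64(0.00895931623712876))
(array([50.8462487 , -1.55347592,  0.46291516]), array([-0.07822088, -0.05924183, -0.12917465]))
```

View pics/w15.png

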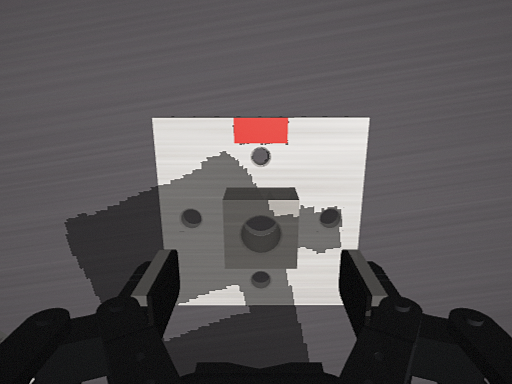

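Request:
{"method": "move_arm", "body": {
  "deltas": [70, 20, -1, 0, 0, 0, 0, 70, 20, 0, 0, 0, 0, 0, 65, 8, 0, 0, 0, 0, 0, 65, 0, 0, 0, 0, 0, 0, 65, 0, 0, 0, 0, 0, 0]
}}

```text
t: 23.1
tcp_pos: [0.5606, 0.2699, 0.0141]
tool_rot: [0.538, 0.459, -0.536, 0.46]
force: [-0.1, -0.0, 0.2]
finger_gap: 0.762
```

Request:
{"method": "move_arm", "body": {
  "deltas": [30, 0, 0, 0, 0, 0, 0, 30, 0, 0, 0, 0, 0, 0, 30, 0, 0, 0, 0, 0, 0, 30, 0, 0, 0, 0, 0, 0, 30, 0, 0, 0, 0, 0, 0],
  "force": 90
}}

```text
t: 23.6
tcp_pos: [0.5602, 0.2696, 0.0142]
tool_rot: [0.538, 0.46, -0.537, 0.46]
force: [-2.1, -1.0, 5.8]
finger_gap: 0.446
```

```bash
python3 - <<'E'
from h import *
st(); d=snap("wrist","w16"); print(meas_plate(d))
E
```

```text
t 23.60 tcp [0.5602 0.2696 0.0142] jawyaw -98.9 down [ 0.002  0.    -1.   ] F [-2.1 -1.   5.8] gap 38.1 q [ 0.27  0.82  1.58 -0.    0.74  1.99]
(((576.3386840820312, 267.98443603515625), (120.79043579101562, 87.9041748046875), 81.1423110961914), 29733, np.float64(0.00895163368594119))
```

View pics/w16.png

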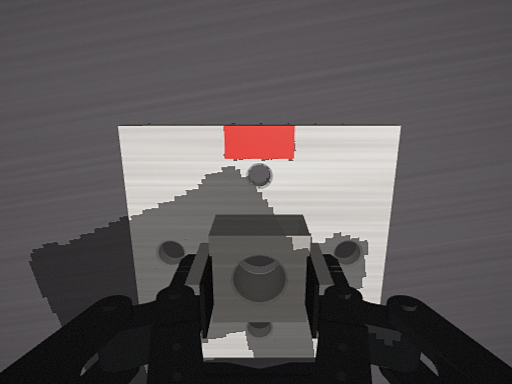

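Request:
{"method": "move_arm", "body": {
  "deltas": [30, -5, 0, 0, 0, 0, 0, 30, -15, 0, 0, 0, 0, 0, 30, -30, 0, 0, 0, 0, 0, 30, -40, 0, 0, 0, 0, 0, 30, -40, 0, 0, 0, 0, 0, 30, -20, 0, 0, 0, 0, 0, 30, 0, 0, 0, 6.4, 0, 0, 30, 0, 0, 0, 6.4, 0, 0, 30, 0, 0, 0, 0, 0, 0]
}}

```text
t: 24.55
tcp_pos: [0.5588, 0.2695, 0.1631]
tool_rot: [-0.585, -0.397, 0.585, -0.397]
force: [0.3, 0.2, -5.4]
finger_gap: 0.444
```

```bash
python3 - <<'E'
from h import *
st(); d=snap("wrist","w17"); print(goal((.550,.0077,.165),68.45))
E
```

```text
t 24.55 tcp [0.5588 0.2695 0.1631] jawyaw -111.7 down [-0. -0. -1.] F [ 0.3  0.2 -5.4] gap 37.9 q [0.27 0.6  1.51 0.   1.03 2.22]
(array([ -2.18972291,  87.95838883, 246.72871532]), array([0.0079693 , 0.02153161, 0.03455345]))
```

View pics/w17.png

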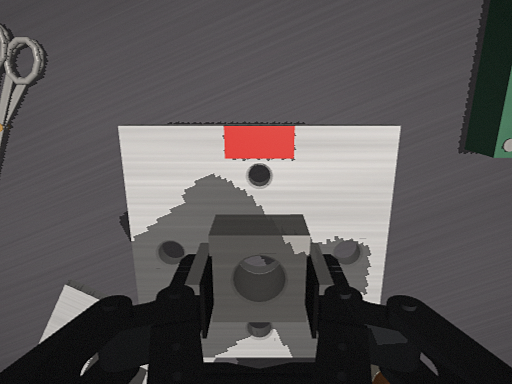

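Request:
{"method": "move_arm", "body": {
  "deltas": [30, 0, 8, 21, 0, 0, 0, 30, 0, 15, 41, 0, 0, 0, 30, 0, 15, 41, 0, 0, 0, 30, 0, 15, 41, 0, 0, 0, 30, 0, 15, 41, 0, 0, 0, 30, 0, 12, 40, 0, 0, 0, 30, 0, 8, 20, 0, 0, 0, 30, 0, 0, 0, 0, 0, 0, 30, 0, 0, 0, 0, 0, 0]
}}

```text
t: 25.5
tcp_pos: [0.5505, 0.0091, 0.1624]
tool_rot: [-0.585, -0.397, 0.585, -0.397]
force: [-0.4, -0.2, -5.3]
finger_gap: 0.446
```

```bash
python3 - <<'E'
from h import *
st(); d=snap("wrist","w18"); print(goal((.550,.0077,.115),68.45))
for k,n in ((1.5,"scene"),):
    s=snap(n,"s18",(190,120,340,280),4)
E
```

```text
t 25.50 tcp [0.5505 0.0091 0.1624] jawyaw -111.7 down [-0.001  0.001 -1.   ] F [-0.4 -0.2 -5.3] gap 38.1 q [-0.19  0.52  1.69  0.    0.93  1.76]
(array([47.42207868,  0.40575013,  2.17076431]), array([-0.0793276 , -0.023247  ,  0.04799903]))
```

View pics/w18.png

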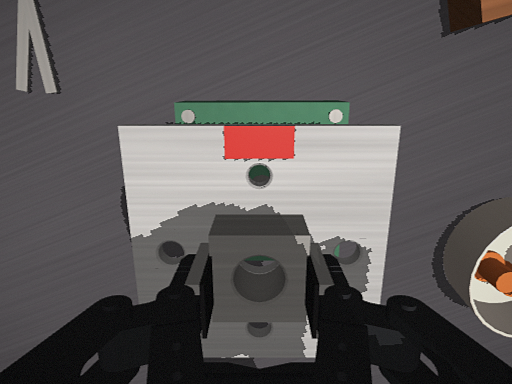

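View pics/s18.png

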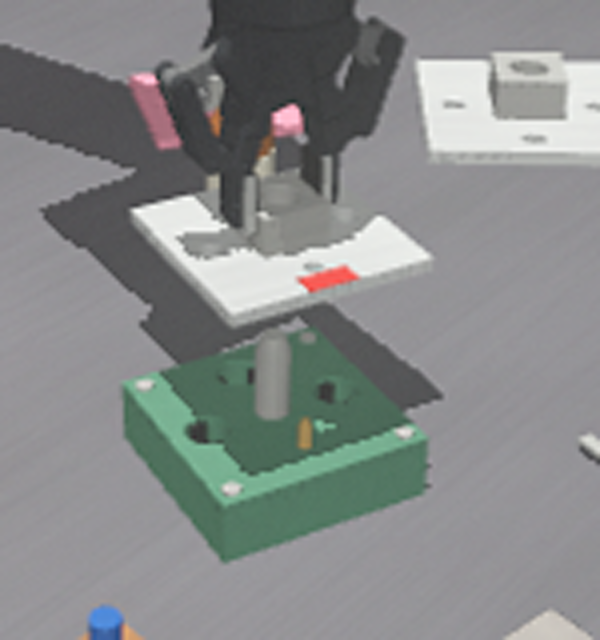

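```bash
python3 - <<'E'
from h import *
s=manip.sense(); R=Rn.from_quat(s["tool_rot"]); d=viewer.snapshot("wrist")
im=cv2.resize(d["image"][:,:,::-1],None,fx=4,fy=4,interpolation=cv2.INTER_CUBIC)
for y,z in ((.038,0),(0,.042),(0,-.042),(.06,.06),(.06,-.06)):
    u=px(d,s["tcp_pos"]+R.apply([.0062,y,z])); print(y,z,u.round(1)); cv2.drawMarker(im,tuple(int(x) for x in u*4+2),(255,0,0),0,16,1)
cv2.imwrite("pics/w18c.png",cv2.resize(im[440:1100,440:1640],None,fx=.66,fy=.66,interpolation=cv2.INTER_AREA))
E
```

```text
0.038 0 [260.8 175.2]
0 0.042 [348.6 252.5]
0 -0.042 [172.7 252.7]
0.06 0.06 [401.6 125. ]
0.06 -0.06 [120.  125.1]
```

View pics/w18c.png

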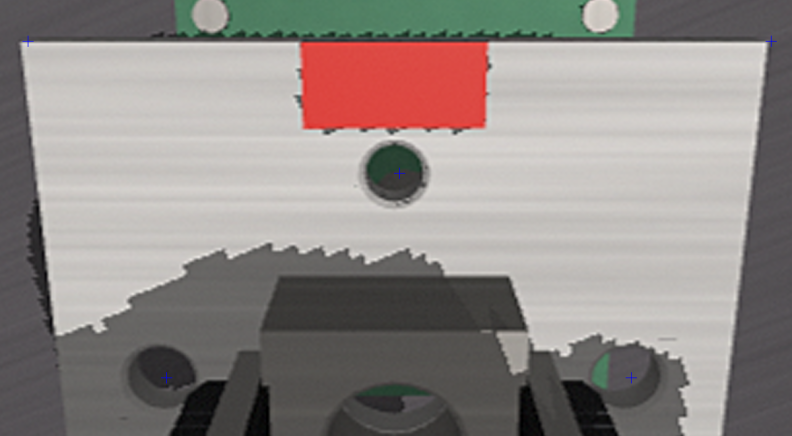

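Request:
{"method": "move_arm", "body": {
  "deltas": [30, 20, 0, 2, 0, 0, 0, 30, 20, 0, 0, 0, 0, 0, 30, 10, 0, 0, 0, 0, 0, 30, 0, 0, 0, 0, 0, 0, 30, 0, 0, 0, 0, 0, 0, 30, 0, 0, 0, 0, 0, 0]
}}

```text
t: 26.25
tcp_pos: [0.5509, 0.0077, 0.1134]
tool_rot: [0.585, 0.397, -0.584, 0.398]
force: [0.6, -0.1, -5.5]
finger_gap: 0.446
```

```bash
python3 - <<'E'
from h import *
st(); print(goal((.5498,.0071,.097),68.45))
s=snap("scene","s19",(190,130,340,270),4);d=snap("wrist","w19",(160,160,360,360),3)
E
```

```text
t 26.25 tcp [0.5509 0.0077 0.1134] jawyaw -111.6 down [ 0.002 -0.    -1.   ] F [ 0.6 -0.1 -5.5] gap 38.1 q [-0.19  0.6   1.72  0.    0.82  1.76]
(array([16.35105449, -0.82335322,  0.97504702]), array([-0.08645812, -0.02266571, -0.11698603]))
```

View pics/s19.png

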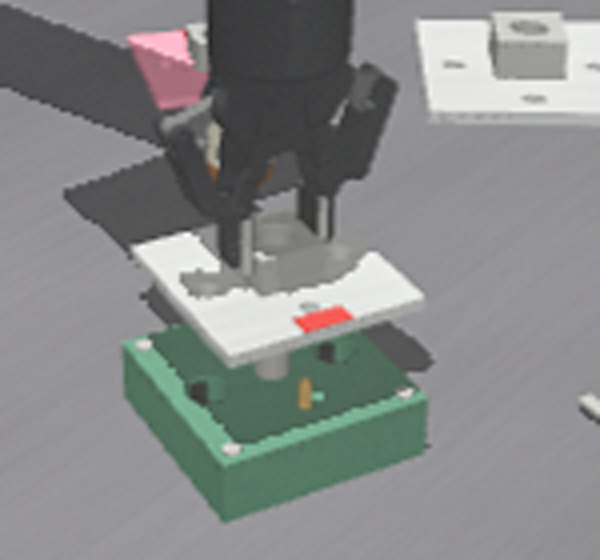

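View pics/w19.png

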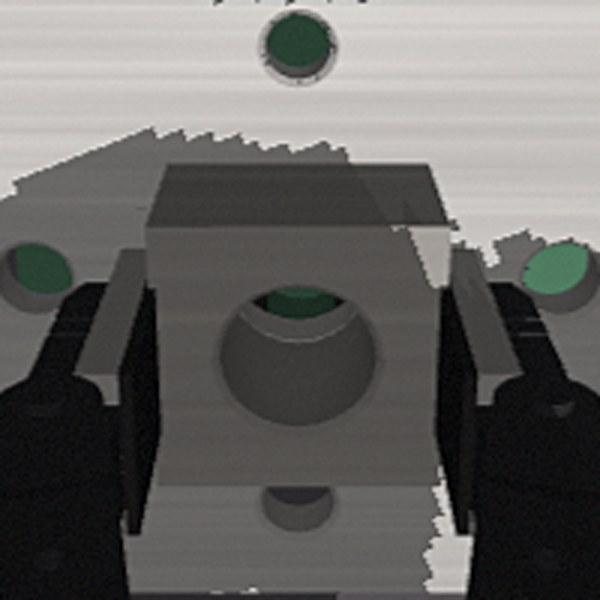

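Request:
{"method": "move_arm", "body": {
  "deltas": [30, 4, -0.8, 1, 0, 0, 0, 30, 4, 0, 0, 0, 0, 0, 30, 4, 0, 0, 0, 0, 0, 30, 0, 0, 0, 0, 0, 0, 30, 0, 0, 0, 0, 0, 0]
}}

```text
t: 26.85
tcp_pos: [0.5488, 0.0069, 0.1002]
tool_rot: [-0.585, -0.397, 0.585, -0.397]
force: [-0.4, 0.1, -4.5]
finger_gap: 0.444
```

```bash
python3 - <<'E'
from h import *
s=st(); print(s["ft_torque"].round(3)); d=snap("wrist","w20",(160,160,360,360),3)
E
```

```text
t 26.85 tcp [0.5488 0.0069 0.1002] jawyaw -111.7 down [-0.001  0.    -1.   ] F [-0.4  0.1 -4.5] gap 38.0 q [-0.19  0.62  1.74  0.    0.79  1.76]
[-0.009  0.004 -0.035]
```

View pics/w20.png

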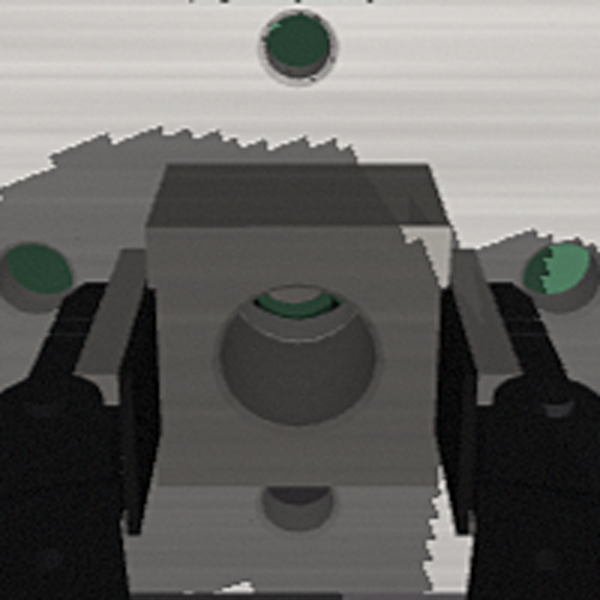

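Request:
{"method": "move_arm", "body": {
  "deltas": [30, 4, 0.4, 0, 0, 0, 0, 30, 4, 0, 0, 0, 0, 0, 30, 0, 0, 0, 0, 0, 0, 30, 0, 0, 0, 0, 0, 0]
}}

```text
t: 27.3
tcp_pos: [0.5492, 0.0068, 0.0922]
tool_rot: [-0.585, -0.397, 0.585, -0.397]
force: [0.2, -0.7, -4.1]
finger_gap: 0.444
```

```bash
python3 - <<'E'
from h import *
s=st(); print(s["ft_torque"].round(3)); d=snap("wrist","w21",(160,160,360,360),3)
E
```

```text
t 27.30 tcp [0.5492 0.0068 0.0922] jawyaw -111.7 down [-0.  0. -1.] F [ 0.2 -0.7 -4.1] gap 37.9 q [-0.19  0.63  1.74 -0.    0.77  1.76]
[ 0.009 -0.008  0.048]
```

View pics/w21.png

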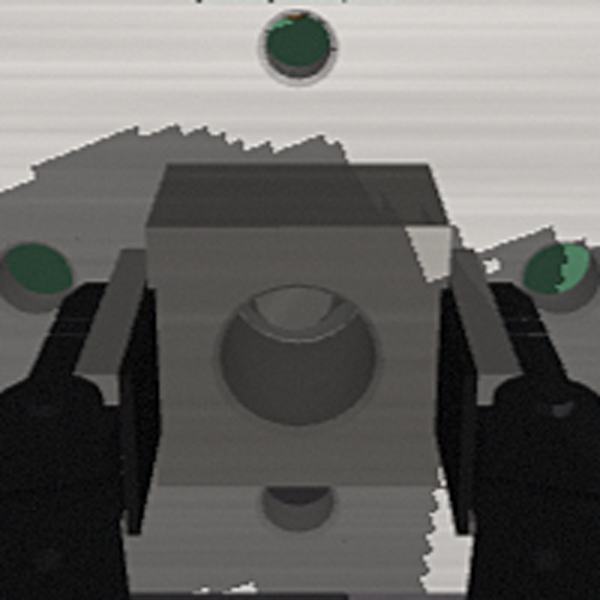

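Request:
{"method": "move_arm", "body": {
  "deltas": [30, 4, 0, 0, 0, 0, 0, 30, 4, 0, 0, 0, 0, 0, 30, 4, 0, 0, 0, 0, 0, 30, 4, 0, 0, 0, 0, 0, 30, 0, 0, 0, 0, 0, 0, 30, 0, 0, 0, 0, 0, 0]
}}

```text
t: 27.95
tcp_pos: [0.5492, 0.0068, 0.0763]
tool_rot: [-0.585, -0.397, 0.585, -0.397]
force: [0.5, -0.6, -4.6]
finger_gap: 0.446
```

```bash
python3 - <<'E'
from h import *
s=st(); print(s["ft_torque"].round(3)); d=snap("wrist","w22",(160,160,360,360),3)
E
```

```text
t 27.95 tcp [0.5492 0.0068 0.0763] jawyaw -111.7 down [-0.  0. -1.] F [ 0.5 -0.6 -4.6] gap 38.1 q [-0.19  0.66  1.75  0.    0.74  1.76]
[ 0.009 -0.035  0.03 ]
```

View pics/w22.png

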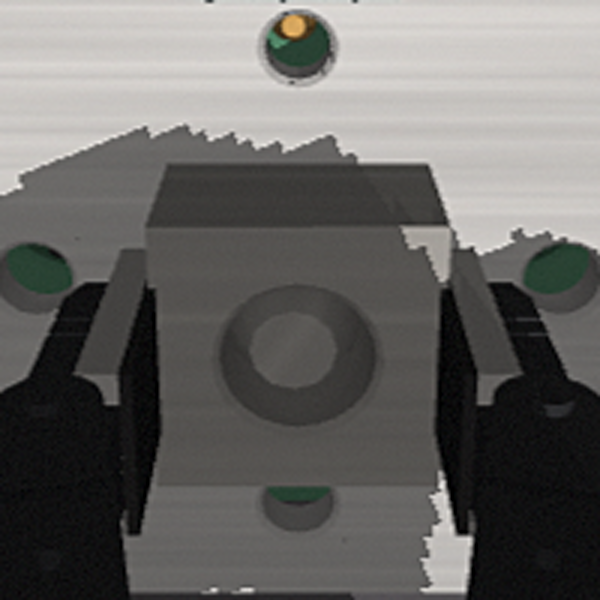

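Request:
{"method": "move_arm", "body": {
  "deltas": [30, 2, 0, -0.5, 0, 0, 0, 30, 3, 0, 0, 0, 0, 0, 30, 3, 0, 0, 0, 0, 0, 30, 0, 0, 0, 0, 0, 0, 30, 0, 0, 0, 0, 0, 0]
}}

```text
t: 28.5
tcp_pos: [0.5494, 0.0072, 0.0683]
tool_rot: [-0.585, -0.397, 0.585, -0.397]
force: [0.1, 0.2, -4.8]
finger_gap: 0.446
```

```bash
python3 - <<'E'
from h import *
s=st(); print(s["ft_torque"].round(3)); d=snap("wrist","w23",(160,160,360,360),3)
E
```

```text
t 28.50 tcp [0.5494 0.0072 0.0683] jawyaw -111.7 down [-0.  0. -1.] F [ 0.1  0.2 -4.8] gap 38.1 q [-0.19  0.67  1.75 -0.    0.72  1.76]
[-0.018 -0.007 -0.014]
```

View pics/w23.png

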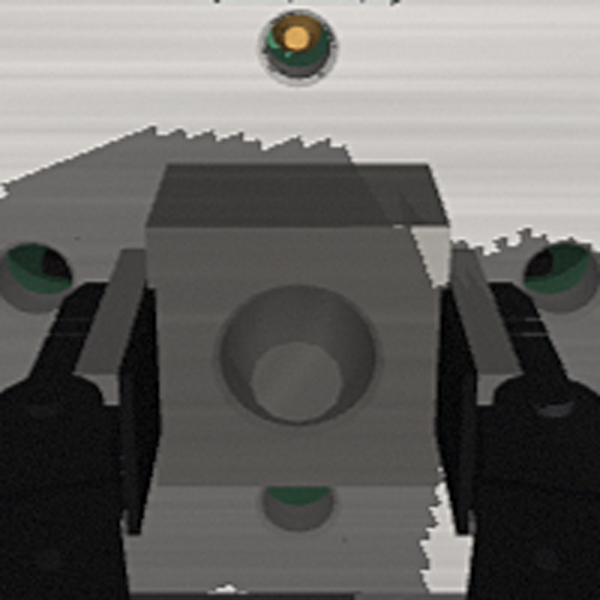

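Request:
{"method": "move_arm", "body": {
  "deltas": [30, 3, 0, -0.2, 0, 0, 0, 30, 3, 0, 0, 0, 0, 0, 30, 3, 0, 0, 0, 0, 0, 30, 0, 0, 0, 0, 0, 0, 30, 0, 0, 0, 0, 0, 0]
}}

```text
t: 29.05
tcp_pos: [0.5494, 0.0074, 0.0593]
tool_rot: [-0.585, -0.397, 0.585, -0.397]
force: [-0.3, -0.3, -5.2]
finger_gap: 0.445
```

Request:
{"method": "move_arm", "body": {
  "deltas": [30, 2, 0, 0, 0, 0, 0, 30, 2, 0, 0, 0, 0, 0, 30, 0, 0, 0, 0, 0, 0, 30, 0, 0, 0, 0, 0, 0]
}}

```text
t: 29.45
tcp_pos: [0.5495, 0.0074, 0.0554]
tool_rot: [-0.585, -0.397, 0.585, -0.397]
force: [0.2, -0.3, -5.2]
finger_gap: 0.444
```

```bash
python3 - <<'E'
from h import *
s=st(); print(s["ft_torque"].round(3)); d=snap("wrist","w24",(160,160,360,360),3)
E
```

```text
t 29.45 tcp [0.5495 0.0074 0.0554] jawyaw -111.7 down [-0.  0. -1.] F [ 0.2 -0.3 -5.2] gap 37.9 q [-0.19  0.69  1.76  0.    0.69  1.76]
[-0.031  0.038 -0.023]
```

View pics/w24.png

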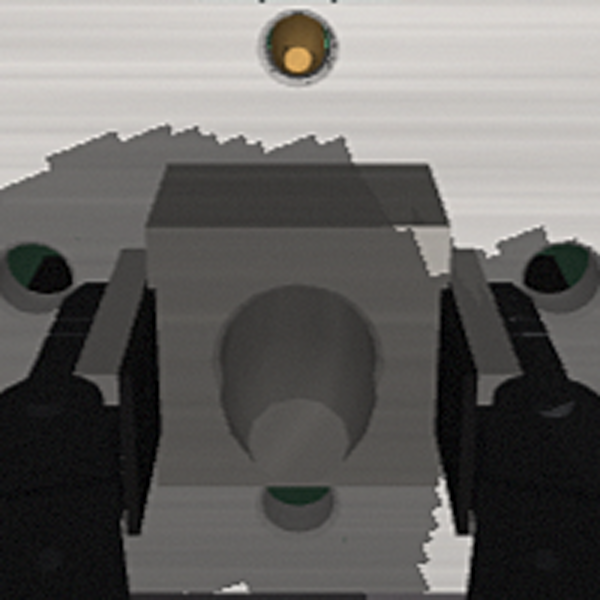

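Underside is about 1 mm above the fixture, with the spindle and dowel both in their holes. Last bit, gently.

Request:
{"method": "move_arm", "body": {
  "deltas": [30, 1, 0, 0, 0, 0, 0, 30, 1, 0, 0, 0, 0, 0, 30, 0, 0, 0, 0, 0, 0, 30, 0, 0, 0, 0, 0, 0]
}}

```text
t: 29.9
tcp_pos: [0.5496, 0.0074, 0.0542]
tool_rot: [0.585, 0.397, -0.585, 0.397]
force: [-1.9, 0.7, 5.0]
finger_gap: 0.445
```

Request:
{"method": "move_arm", "body": {
  "deltas": [60, 0, 0, 0, 0, 0, 0, 60, 0, 0, 0, 0, 0, 0, 60, 0, 0, 0, 0, 0, 0, 60, 0, 0, 0, 0, 0, 0, 60, -20, 0, 0, 0, 0, 0, 60, -40, 0, 0, 0, 0, 0, 60, -40, 0, 0, 0, 0, 0, 60, -40, 0, 0, 0, 0, 0, 60, -30, 0, 0, 0, 0, 0, 60, 0, 0, 0, 0, 0, 0]
}}

```text
t: 30.9
tcp_pos: [0.5526, 0.007, 0.2282]
tool_rot: [0.588, 0.394, -0.582, 0.4]
force: [-0.0, -0.3, 0.5]
finger_gap: 0.709
```

```bash
cat >> h.py <<'E'
def rectz(d,zt,tol,x0,x1,y0,y1,mn=90):
    C=cloud(d); m=(d["image"].min(-1)>mn)&(np.abs(C[...,2]-zt)<tol)&(C[...,0]>x0)&(C[...,0]<x1)&(C[...,1]>y0)&(C[...,1]<y1)
    n,L,stt,ce=cv2.connectedComponentsWithStats(m.astype(np.uint8)); i=1+stt[1:,4].argmax()
    v,u=np.nonzero(L==i); P=np.array([pz(d,a,b,zt)[:2] for a,b in zip(u,v)],np.float32)*1000
    A=C[L==i]; co=np.linalg.lstsq(np.c_[A[:,:2]-A[:,:2].mean(0),np.ones(len(A))],A[:,2],rcond=None)[0]
    return cv2.minAreaRect(P),"plane slopes,z",co.round(4)
E
python3 - <<'E'
from h import *
st(); d=snap("wrist","w25"); s=snap("scene","s25",None,1.5); print(rectz(d,.048,.006,.45,.65,-.1,.12,60)); print(rectz(s,.048,.006,.45,.65,-.1,.12,60))
E
```

```text
t 30.90 tcp [0.5526 0.007  0.2282] jawyaw -111.7 down [ 0.01  -0.002 -1.   ] F [-0.  -0.3  0.5] gap 60.6 q [-0.19  0.43  1.63  0.    1.07  1.76]
(((550.0186157226562, 7.787315368652344), (122.14659118652344, 123.0102310180664), 68.21159362792969), 'plane slopes,z', array([-0.0001, -0.0012,  0.0489]))
(((553.764404296875, 0.9889602661132812), (123.22789764404297, 125.8435287475586), 67.99446868896484), 'plane slopes,z', array([-0.    ,  0.0015,  0.0468]))
```

View pics/w25.png

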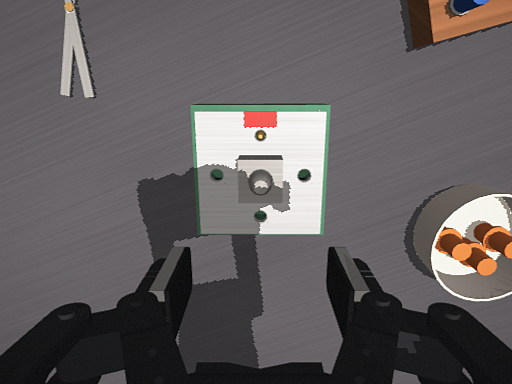

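View pics/s25.png

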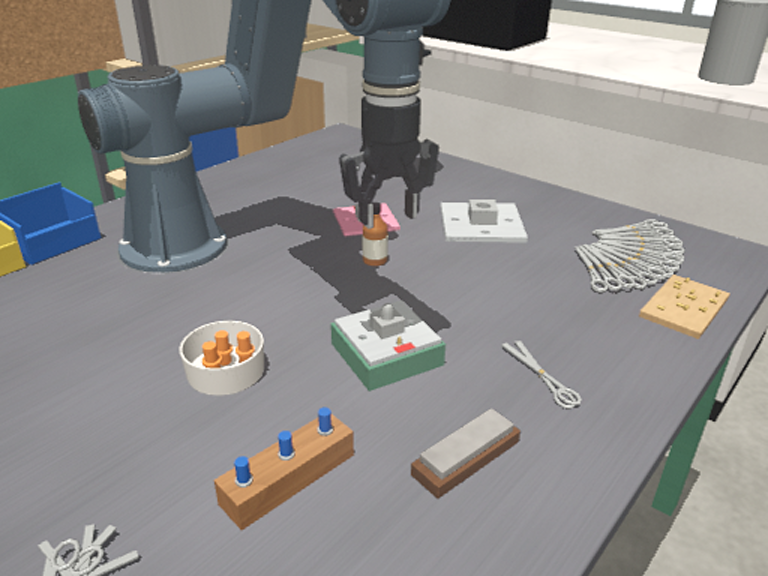

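```bash
python3 - <<'E'
from h import *
print(goal((.620,-.245,.20),68.4))
E
```

```text
(array([ 24.08607958, 158.62954263, 208.57489331]), array([-0.07209008, -0.01440548, -0.07580938]))
```

Request:
{"method": "move_arm", "body": {
  "deltas": [50, 2, 15, 20, 0, 0, 0, 50, 4, 29, 38, 0, 0, 0, 50, 4, 29, 38, 0, 0, 0, 50, 4, 29, 38, 0, 0, 0, 50, 4, 29, 38, 0, 0, 0, 50, 4, 26, 36, 0, 0, 0, 50, 0, 0, 0, 0, 0, 0, 50, 0, 0, 0, 0, 0, 0]
}}

```text
t: 31.8
tcp_pos: [0.6172, -0.2442, 0.1985]
tool_rot: [-0.585, -0.398, 0.586, -0.395]
force: [-0.6, 1.0, -0.4]
finger_gap: 0.589
```

```bash
cat >> h.py <<'E'
def blue(d):
    C=cloud(d); hsv=cv2.cvtColor(d["image"],cv2.COLOR_RGB2HSV); m=cv2.inRange(hsv,(105,120,40),(130,255,255))
    m=((m>0)&(C[...,2]>.070)).astype(np.uint8)
    n,L,stt,ce=cv2.connectedComponentsWithStats(m)
    for i in range(1,n):
        if stt[i,4]>15:
            v,u=np.nonzero(L==i); P=np.array([pz(d,a,b,.0745)[:2] for a,b in zip(u,v)],np.float32)*1000
            (c,r)=cv2.minEnclosingCircle(P); print("top",ce[i].round(1),stt[i,4],"encl",np.round(c,1),round(r,1),"mean",P.mean(0).round(1),"z",np.median(C[L==i][:,2]).round(4))
E
python3 - <<'E'
from h import *
st(); d=snap("wrist","w26"); blue(d)
E
```

```text
t 31.80 tcp [ 0.6172 -0.2442  0.1985] jawyaw -111.8 down [-0.004  0.003 -1.   ] F [-0.6  1.  -0.4] gap 50.3 q [-0.54  0.62  1.36  0.    1.17  1.41]
top [356.1 153.7] 331 encl [ 612.7 -323.1] 8.4 mean [ 612.9 -323.2] z 0.0749
top [282.1 173.2] 305 encl [ 619.5 -263.8] 8.2 mean [ 619.6 -264.1] z 0.0748
top [210.9 192. ] 290 encl [ 626.4 -205.2] 8.1 mean [ 626.4 -205.3] z 0.0748
```

View pics/w26.png

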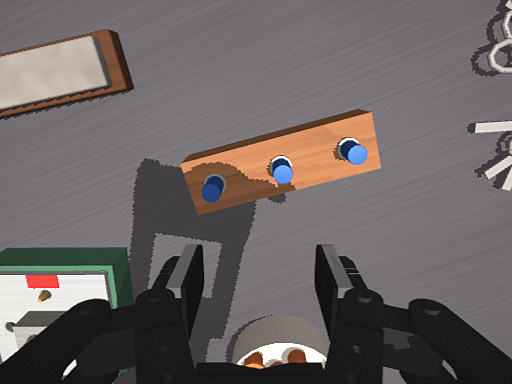

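```bash
python3 - <<'E'
from h import *
print(goal((.6264,-.2055,.10),68.4))
E
```

```text
(array([ 99.14255508,  -4.72638714, -37.97760504]), array([-0.10865129, -0.08131435,  0.29121043]))
```

Request:
{"method": "move_arm", "body": {
  "deltas": [40, 20, -4, -18, 0, 0, 0, 40, 30, -2, -21, 0, 0, 0, 40, 49, 0, 0, 0, 0, 0, 40, 0, 0, 0, 0, 0, 0, 40, 0, 0, 0, 0, 0, 0]
}}

```text
t: 32.35
tcp_pos: [0.6265, -0.2035, 0.1017]
tool_rot: [-0.584, -0.399, 0.585, -0.396]
force: [1.3, -0.3, 0.2]
finger_gap: 0.467
```

```bash
python3 - <<'E'
from h import *
st(); d=snap("wrist","w27"); blue(d); print(goal((.6264,-.2055,.050),68.4))
E
```

```text
t 32.35 tcp [ 0.6265 -0.2035  0.1017] jawyaw -111.6 down [-0.003  0.002 -1.   ] F [ 1.3 -0.3  0.2] gap 39.9 q [-0.48  0.73  1.44  0.    0.98  1.46]
top [487.6 177.7] 880 encl [ 613.3 -322.3] 9.5 mean [ 613.1 -322.5] z 0.0749
top [372.1 206. ] 745 encl [ 620.  -263.6] 8.8 mean [ 620.1 -263.6] z 0.0749
top [262.4 232.8] 676 encl [ 627. -205.] 8.7 mean [ 627.  -204.9] z 0.0749
(array([53.832804  , -1.39137307,  1.17485822]), array([-0.01462338,  0.00813634, -0.0768644 ]))
```

View pics/w27.png

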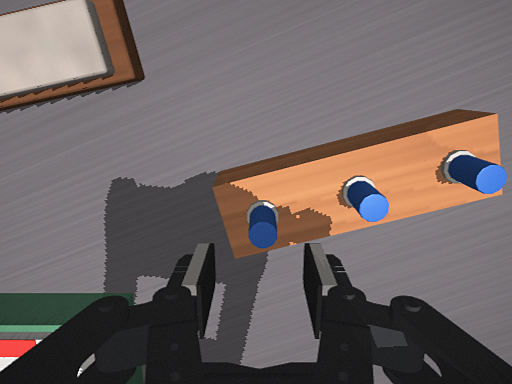

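Request:
{"method": "move_arm", "body": {
  "deltas": [40, 20, 0, 1.2, 0, 0, 0, 40, 20, 0, 0, 0, 0, 0, 40, 12, 0, 0, 0, 0, 0, 40, 0, 0, 0, 0, 0, 0, 10, 0, 0, 0, 0, 0, 0, 10, 0, 0, 0, 0, 0, 0, 10, 0, 0, 0, 0, 0, 0, 10, 0, 0, 0, 0, 0, 0, 10, 0, 0, 0, 0, 0, 0],
  "force": 50
}}

```text
t: 33.3
tcp_pos: [0.6281, -0.2071, 0.0523]
tool_rot: [0.586, 0.396, -0.585, 0.398]
force: [-1.5, 0.2, 6.2]
finger_gap: 0.168
```

```bash
python3 - <<'E'
from h import *
st(); d=snap("wrist","w28")
E
```

```text
t 33.30 tcp [ 0.6281 -0.2071  0.0523] jawyaw -111.7 down [ 0.003 -0.002 -1.   ] F [-1.5  0.2  6.2] gap 14.3 q [-0.49  0.8   1.46 -0.    0.88  1.46]
```

View pics/w28.png

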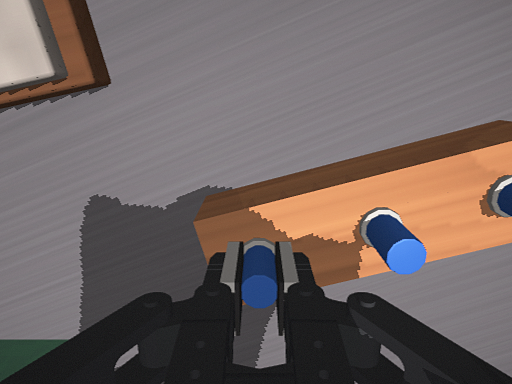

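Request:
{"method": "move_arm", "body": {
  "deltas": [10, -10, 0, 0, 0, 0, 0, 10, -25, 0, 0, 0, 0, 0, 10, -30, 0, 0, 0, 0, 0, 10, -30, 0, 0, 0, 0, 0, 10, -10, 0, 0, 0, 0, 0, 10, 0, 0, 0, 0, 0, 0, 10, 0, 0, 0, 0, 0, 0]
}}

```text
t: 34.05
tcp_pos: [0.6261, -0.2061, 0.1544]
tool_rot: [-0.585, -0.398, 0.585, -0.396]
force: [0.6, -1.0, -0.4]
finger_gap: 0.162
```

```bash
python3 - <<'E'
from h import *
st(); d=snap("wrist","w29"); print(goal((.511,.0231,.155),68.4))
E
```

```text
t 34.05 tcp [ 0.6261 -0.2061  0.1544] jawyaw -111.7 down [-0.002  0.001 -1.   ] F [ 0.6 -1.  -0.4] gap 13.9 q [-0.49  0.66  1.41 -0.    1.07  1.46]
(array([  -0.51184771, -191.2674687 , -170.39428197]), array([-0.07469257, -0.021073  ,  0.19542628]))
```

View pics/w29.png

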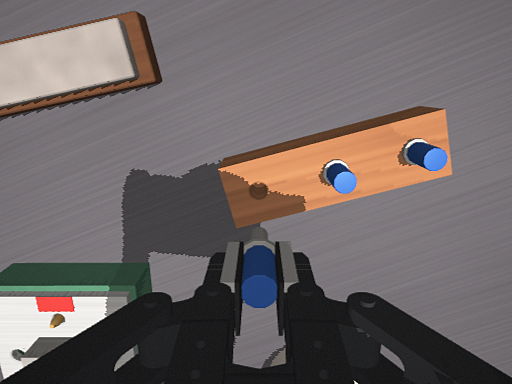

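Request:
{"method": "move_arm", "body": {
  "deltas": [10, 0, -17, -15, 0, 0, 0, 10, 0, -33, -30, 0, 0, 0, 10, 0, -33, -30, 0, 0, 0, 10, 0, -33, -30, 0, 0, 0, 10, 0, -33, -30, 0, 0, 0, 10, 0, -30, -26, 0, 0, 0, 10, 0, -12, -9, 0, 0, 0, 10, 0, 0, 0, 0, 0, 0, 10, 0, 0, 0, 0, 0, 0]
}}

```text
t: 35.0
tcp_pos: [0.5132, 0.0213, 0.155]
tool_rot: [0.585, 0.397, -0.585, 0.397]
force: [0.4, -0.6, -0.3]
finger_gap: 0.165
```

```bash
cat >> h.py <<'E'
FC=np.array([.5500,.0078]); FY=np.radians(-21.6)
HOLES=[FC+np.array([[np.cos(FY),-np.sin(FY)],[np.sin(FY),np.cos(FY)]])@np.array(o) for o in((0,.042),(-.042,0),(0,-.042))]
def inhole(i,z,yaw):
    """delta to bring pin axis (0.5 mm toward -z of the tool) over hole i"""
    s=manip.sense(); zd=Rn.from_quat(s["tool_rot"]).as_matrix()[:,2]
    return goal((*(HOLES[i]+.0005*zd[:2]),z),yaw,s)
E
python3 - <<'E'
from h import *
st(); d=snap("wrist","w30"); print(inhole(1,.097,68.4))
u=[px(d,(*h,.048)).round(1) for h in HOLES]; print(u)
E
```

```text
t 35.00 tcp [0.5132 0.0213 0.155 ] jawyaw -111.7 down [ 0.001 -0.001 -1.   ] F [ 0.4 -0.6 -0.3] gap 14.1 q [-0.18  0.49  1.79 -0.    0.86  1.77]
(array([58.17200243, -3.52561756, -0.80984282]), array([-0.1154077 ,  0.01132833, -0.07844294]))
[array([200.2, 140.2]), array([258.5, 195.6]), array([316.5, 140. ])]
```

View pics/w30.png

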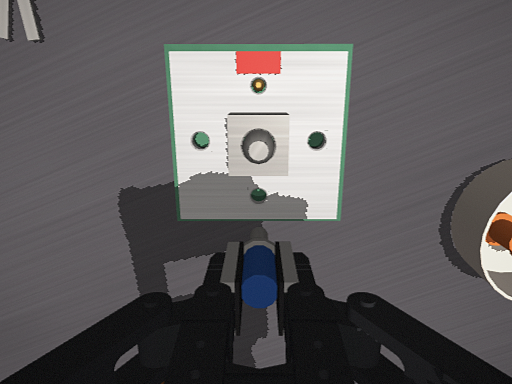

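Request:
{"method": "move_arm", "body": {
  "deltas": [10, 20, -3.5, -0.8, 0, 0, 0, 10, 25, 0, 0, 0, 0, 0, 10, 13, 0, 0, 0, 0, 0, 10, 0, 0, 0, 0, 0, 0, 10, 0, 0, 0, 0, 0, 0]
}}

```text
t: 35.55
tcp_pos: [0.5104, 0.0228, 0.0973]
tool_rot: [0.586, 0.396, -0.585, 0.397]
force: [-0.3, 0.3, -0.3]
finger_gap: 0.166
```

```bash
python3 - <<'E'
from h import *
st(); d=snap("wrist","w31",(160,150,360,300),3.5); print(inhole(1,.085,68.4))
E
```

```text
t 35.55 tcp [0.5104 0.0228 0.0973] jawyaw -111.8 down [ 0.001 -0.    -1.   ] F [-0.3  0.3 -0.3] gap 14.2 q [-0.17  0.59  1.83 -0.    0.72  1.78]
(array([12.84951885,  0.24432628,  0.10581406]), array([-0.15155095, -0.01348735, -0.09250403]))
```

View pics/w31.png

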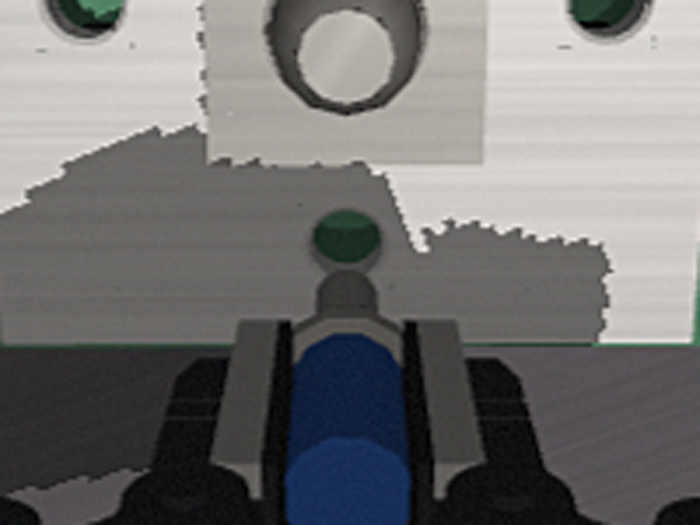

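Rod tip at (347,285) in the crop lines up with the hole at (347,240). Lowering.

Request:
{"method": "move_arm", "body": {
  "deltas": [10, 5, 0.2, 0.1, 0, 0, 0, 10, 5, 0, 0, 0, 0, 0, 10, 5, 0, 0, 0, 0, 0, 10, 0, 0, 0, 0, 0, 0]
}}

```text
t: 36.0
tcp_pos: [0.511, 0.0235, 0.0823]
tool_rot: [0.586, 0.396, -0.584, 0.398]
force: [3.4, -1.9, -1.6]
finger_gap: 0.169
```

```bash
python3 - <<'E'
from h import *
st(); d=snap("wrist","w32",(160,150,360,300),3.5)
E
```

```text
t 36.00 tcp [0.511  0.0235 0.0823] jawyaw -111.7 down [ 0.003 -0.001 -1.   ] F [ 3.4 -1.9 -1.6] gap 14.4 q [-0.17  0.61  1.84 -0.    0.68  1.78]
```

View pics/w32.png

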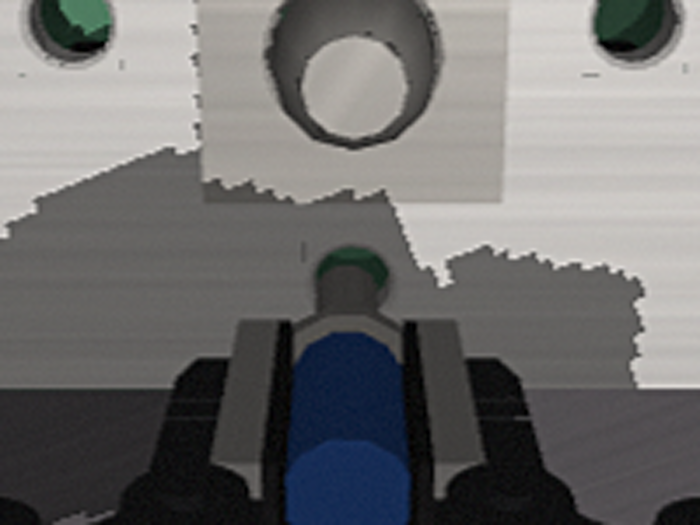

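Request:
{"method": "move_arm", "body": {
  "deltas": [10, 0, 0.8, 0.6, 0, 0, 0, 10, 5, 0, 0, 0, 0, 0, 10, 5, 0, 0, 0, 0, 0, 10, 0, 0, 0, 0, 0, 0]
}}

```text
t: 36.45
tcp_pos: [0.5109, 0.0228, 0.0721]
tool_rot: [0.586, 0.397, -0.585, 0.398]
force: [4.6, -1.6, -2.3]
finger_gap: 0.166
```

Request:
{"method": "move_arm", "body": {
  "deltas": [10, 0, 1, 0, 0, 0, 0, 10, 0, 0, 0, 0, 0, 0]
}}

```text
t: 36.65
tcp_pos: [0.511, 0.0226, 0.0722]
tool_rot: [-0.585, -0.397, 0.585, -0.397]
force: [4.1, -1.3, -3.2]
finger_gap: 0.163
```

```bash
python3 - <<'E'
from h import *
st(); d=snap("wrist","w33",(160,150,360,300),3.5)
E
```

```text
t 36.65 tcp [0.511  0.0226 0.0722] jawyaw -111.7 down [-0.  0. -1.] F [ 4.1 -1.3 -3.2] gap 13.9 q [-0.17  0.63  1.84  0.    0.66  1.77]
```

View pics/w33.png

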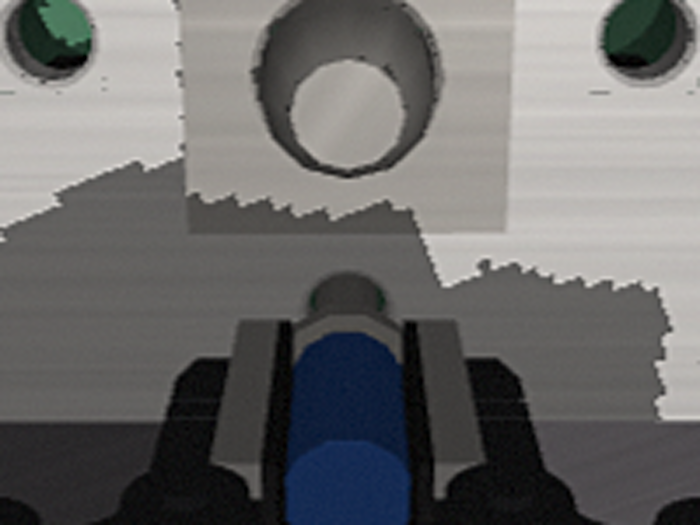

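Request:
{"method": "move_arm", "body": {
  "deltas": [10, 2, 1, 0, 0, 0, 0, 10, 4, 0, 0, 0, 0, 0, 10, 4, 0, 0, 0, 0, 0, 10, 0, 0, 0, 0, 0, 0]
}}

```text
t: 37.1
tcp_pos: [0.5114, 0.0223, 0.0619]
tool_rot: [-0.585, -0.397, 0.585, -0.397]
force: [2.8, -1.3, -2.0]
finger_gap: 0.166
```

Request:
{"method": "move_arm", "body": {
  "deltas": [10, 2, 1, 0, 0, 0, 0, 10, 2, 0, 0, 0, 0, 0, 10, 1, 0, 0, 0, 0, 0, 10, 0, 0, 0, 0, 0, 0]
}}

```text
t: 37.5
tcp_pos: [0.5117, 0.0222, 0.0583]
tool_rot: [-0.585, -0.398, 0.586, -0.397]
force: [-0.7, 0.9, 9.1]
finger_gap: 0.165
```

```bash
python3 - <<'E'
from h import *
st(); d=snap("wrist","w34",(160,150,360,300),3.5); print(np.median(cloud(d)[...,2]))
E
```

```text
t 37.50 tcp [0.5117 0.0222 0.0583] jawyaw -111.7 down [-0.002  0.    -1.   ] F [-0.7  0.9  9.1] gap 14.1 q [-0.18  0.66  1.85 -0.    0.63  1.77]
0.0479613754889012
```

View pics/w34.png

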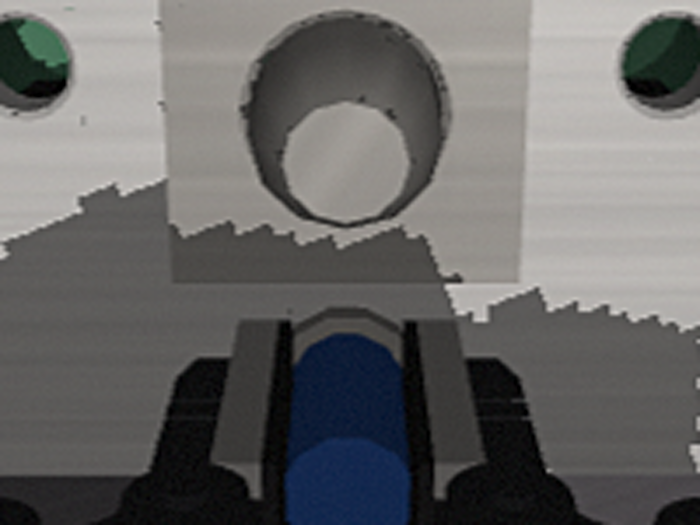

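Request:
{"method": "move_arm", "body": {
  "deltas": [36, 0, 0, 0, 0, 0, 0, 36, 0, 0, 0, 0, 0, 0, 36, 0, 0, 0, 0, 0, 0, 36, -10, 0, 0, 0, 0, 0, 36, -30, 0, 0, 0, 0, 0, 36, -40, 0, 0, 0, 0, 0, 36, -40, 0, 0, 0, 0, 0, 36, 0, 0, 0, 0, 0, 0]
}}

```text
t: 38.35
tcp_pos: [0.5163, 0.0215, 0.1829]
tool_rot: [0.588, 0.394, -0.582, 0.4]
force: [0.7, 0.2, -0.4]
finger_gap: 0.42
```

```bash
python3 - <<'E'
from h import *
st(); d=snap("wrist","w35"); print(goal((.616,-.264,.17),-21.6)); print(goal((.615,-.264,.17),68.4))
E
```

```text
t 38.35 tcp [0.5163 0.0215 0.1829] jawyaw -111.7 down [ 0.011 -0.002 -1.   ] F [ 0.7  0.2 -0.4] gap 35.8 q [-0.17  0.45  1.76  0.    0.92  1.77]
(array([ 11.65298191, 199.6390635 , 228.12214348]), array([89.93726589, -0.36876053, -0.24092157]))
(array([ 11.64616016, 198.70971122, 228.49127463]), array([-0.06234237, -0.08139694, -0.38819352]))
```

View pics/w35.png

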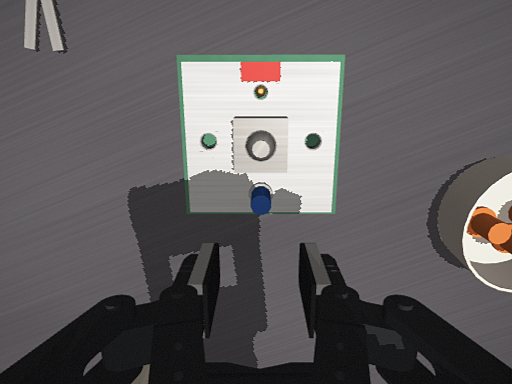

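Request:
{"method": "move_arm", "body": {
  "deltas": [40, 0, 20, 23, 0, 0, 0, 40, 0, 30, 35, 0, 0, 0, 40, 2, 30, 35, 0, 0, 0, 40, 2, 30, 35, 0, 0, 0, 40, 2, 30, 35, 0, 0, 0, 40, 2, 30, 35, 0, 0, 0, 40, 2, 29, 30, 0, 0, 0, 40, 0, 0, 0, -8.5, 0, 0, 40, 0, 0, 0, -8.5, 0, 0, 40, 0, 0, 0, -8.5, 0, 0]
}}

```text
t: 39.4
tcp_pos: [0.6122, -0.2634, 0.1653]
tool_rot: [0.481, 0.519, -0.482, 0.516]
force: [0.6, -0.0, -1.2]
finger_gap: 0.471
```

Request:
{"method": "move_arm", "body": {
  "deltas": [40, 0, 0, 0, -8.5, 0, 0, 40, 0, 0, 0, -8.5, 0, 0, 40, 0, 0, 0, -8.5, 0, 0, 40, 0, 0, 0, -8.5, 0, 0, 40, 0, 0, 0, -8.5, 0, 0, 40, 0, 0, 0, -8.5, 0, 0, 40, 0, 0, 0, -8.5, 0, 0, 40, 0, 0, 0, -5, 0, 0, 40, 0, 0, 0, 0, 0, 0, 40, 0, 0, 0, 0, 0, 0]
}}

```text
t: 40.4
tcp_pos: [0.6128, -0.263, 0.1663]
tool_rot: [0.134, 0.695, -0.133, 0.694]
force: [-0.0, 0.1, -0.8]
finger_gap: 0.468
```

```bash
python3 - <<'E'
from h import *
st(); d=snap("wrist","w36"); blue(d); print(goal((.6198,-.2637,.10),-21.6))
E
```

```text
t 40.40 tcp [ 0.6128 -0.263   0.1663] jawyaw -21.8 down [-0.002  0.001 -1.   ] F [-0.   0.1 -0.8] gap 40.0 q [-0.57  0.66  1.38 -0.    1.11 -0.19]
top [267.4 196.5] 361 encl [ 619.4 -263.2] 8.5 mean [ 618.9 -263.3] z 0.0749
top [287.4 268.3] 337 encl [ 612.3 -322.2] 9.0 mean [ 612.2 -322.3] z 0.0749
(array([66.54628678,  1.9602003 ,  6.69807249]), array([-0.16432657, -0.10874598, -0.02073394]))
```

View pics/w36.png

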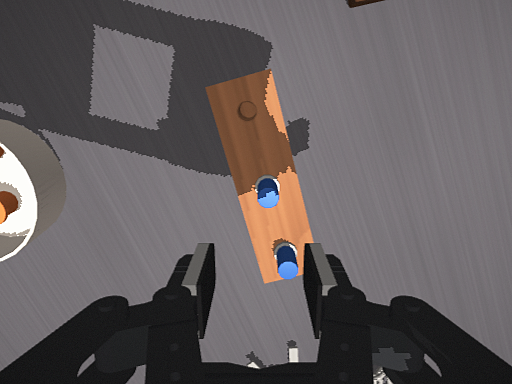

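Request:
{"method": "move_arm", "body": {
  "deltas": [40, 20, 1.8, 6.3, 0, 0, 0, 40, 30, 0, 0, 0, 0, 0, 40, 40, 0, 0, 0, 0, 0, 40, 24, 0, 0, 0, 0, 0, 40, 0, 0, 0, 0, 0, 0, 40, 0, 0, 0, 0, 0, 0]
}}

```text
t: 41.05
tcp_pos: [0.6201, -0.2642, 0.0534]
tool_rot: [0.133, 0.695, -0.133, 0.694]
force: [0.5, 0.0, 1.2]
finger_gap: 0.472
```

```bash
python3 - <<'E'
from h import *
st(); d=snap("wrist","w37",(160,150,360,300),3.5); print(goal((.6192,-.2634,.052),-21.6))
E
```

```text
t 41.05 tcp [ 0.6201 -0.2642  0.0534] jawyaw -21.7 down [-0.  0. -1.] F [0.5 0.  1.2] gap 40.3 q [-0.57  0.81  1.42 -0.    0.91 -0.19]
(array([ 2.59121688,  0.54019144, -2.06816981]), array([-0.09987155,  0.11776891,  0.02351257]))
```

View pics/w37.png

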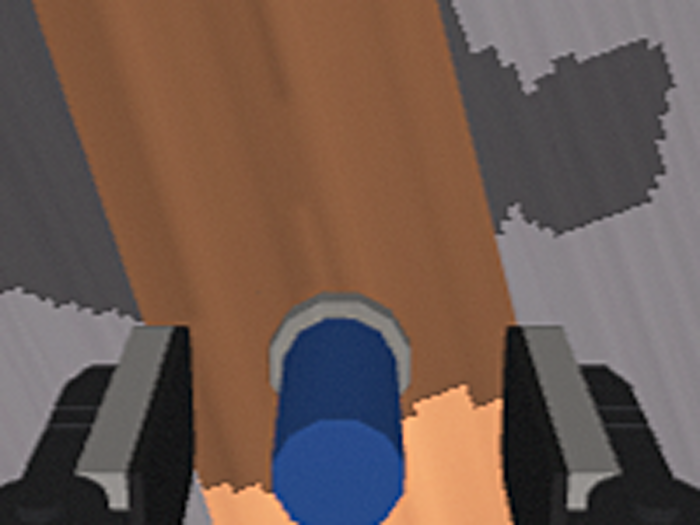

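Request:
{"method": "move_arm", "body": {
  "deltas": [40, 0, 0, -1, 0, 0, 0, 10, 0, 0, 0, 0, 0, 0, 10, 0, 0, 0, 0, 0, 0, 10, 0, 0, 0, 0, 0, 0, 10, 0, 0, 0, 0, 0, 0, 10, 0, 0, 0, 0, 0, 0]
}}

```text
t: 41.7
tcp_pos: [0.6197, -0.2641, 0.0551]
tool_rot: [0.133, 0.694, -0.133, 0.695]
force: [-0.7, 0.6, 7.0]
finger_gap: 0.162
```

```bash
python3 - <<'E'
from h import *
st()
E
```

```text
t 41.70 tcp [ 0.6197 -0.2641  0.0551] jawyaw -21.7 down [ 0.002 -0.001 -1.   ] F [-0.7  0.6  7. ] gap 13.9 q [-0.57  0.81  1.42 -0.    0.91 -0.19]
```

Request:
{"method": "move_arm", "body": {
  "deltas": [10, -10, 0, 0, 0, 0, 0, 10, -25, 0, 0, 0, 0, 0, 10, -30, 0, 0, 0, 0, 0, 10, -30, 0, 0, 0, 0, 0, 10, -10, 0, 0, 0, 0, 0, 10, 0, 0, 0, 0, 0, 0, 10, 0, 0, 0, 0, 0, 0]
}}

```text
t: 42.4
tcp_pos: [0.6182, -0.2632, 0.1573]
tool_rot: [0.133, 0.695, -0.133, 0.694]
force: [0.2, -0.2, -2.2]
finger_gap: 0.162
```

```bash
python3 - <<'E'
from h import *
st(); d=snap("wrist","w38"); print(inhole(2,.155,-21.6))
E
```

```text
t 42.40 tcp [ 0.6182 -0.2632  0.1573] jawyaw -21.7 down [-0.002  0.001 -1.   ] F [ 0.2 -0.2 -2.2] gap 13.8 q [-0.57  0.67  1.37 -0.    1.1  -0.19]
(array([   2.36413178,  184.58138191, -162.6223164 ]), array([-0.07741043, -0.19849375, -0.03992338]))
```

View pics/w38.png

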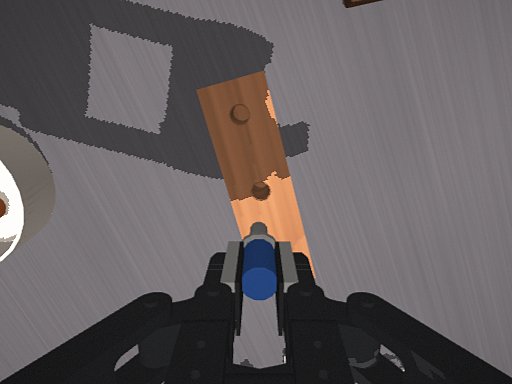

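Request:
{"method": "move_arm", "body": {
  "deltas": [10, 0, 16, -14, 0, 0, 0, 10, 0, 32, -28, 0, 0, 0, 10, 0, 32, -28, 0, 0, 0, 10, 0, 32, -28, 0, 0, 0, 10, 0, 32, -28, 0, 0, 0, 10, 0, 28, -26, 0, 0, 0, 10, 0, 12, -10, 0, 0, 0, 10, 0, 0, 0, 0, 0, 0, 10, 0, 0, 0, 0, 0, 0]
}}

```text
t: 43.35
tcp_pos: [0.5374, -0.0337, 0.158]
tool_rot: [0.133, 0.694, -0.133, 0.695]
force: [0.0, -1.3, 0.8]
finger_gap: 0.163
```

```bash
python3 - <<'E'
from h import *
st(); d=snap("wrist","w39"); print(inhole(2,.100,-21.6))
u=[px(d,(*h,.048)).round(1) for h in HOLES]; print(u)
E
```

```text
t 43.35 tcp [ 0.5374 -0.0337  0.158 ] jawyaw -21.6 down [ 0.001 -0.001 -1.   ] F [ 0.  -1.3  0.8] gap 13.9 q [-0.27  0.51  1.72 -0.    0.9   0.11]
(array([58.17521752,  1.69739057, -3.6669206 ]), array([-0.11069408,  0.0769302 ,  0.02409234]))
[array([253.6,  73.6]), array([196.2, 134.8]), array([254.2, 190.1])]
```

View pics/w39.png

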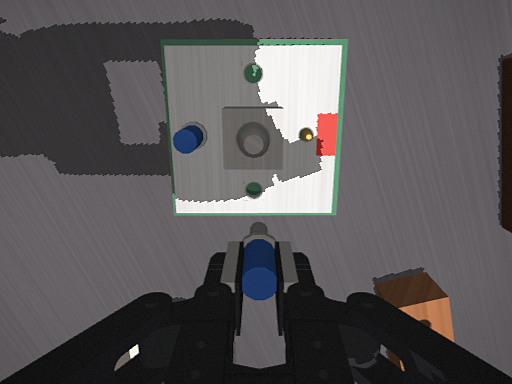

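Request:
{"method": "move_arm", "body": {
  "deltas": [10, 20, 1.1, -3.7, 0, 0, 0, 10, 25, 0, 0, 0, 0, 0, 10, 13, 0, 0, 0, 0, 0, 10, 0, 0, 0, 0, 0, 0, 10, 0, 0, 0, 0, 0, 0]
}}

```text
t: 43.9
tcp_pos: [0.5341, -0.0315, 0.1005]
tool_rot: [0.133, 0.694, -0.133, 0.695]
force: [-0.7, 0.1, -0.2]
finger_gap: 0.166
```

```bash
python3 - <<'E'
from h import *
st(); d=snap("wrist","w40",(160,150,360,300),3.5); print(inhole(2,.085,-21.6))
E
```

```text
t 43.90 tcp [ 0.5341 -0.0315  0.1005] jawyaw -21.7 down [ 0. -0. -1.] F [-0.7  0.1 -0.2] gap 14.2 q [-0.27  0.6   1.77 -0.    0.77  0.11]
(array([16.01030163,  0.11012284,  0.54466768]), array([-0.11804176,  0.09171559, -0.00606706]))
```

View pics/w40.png

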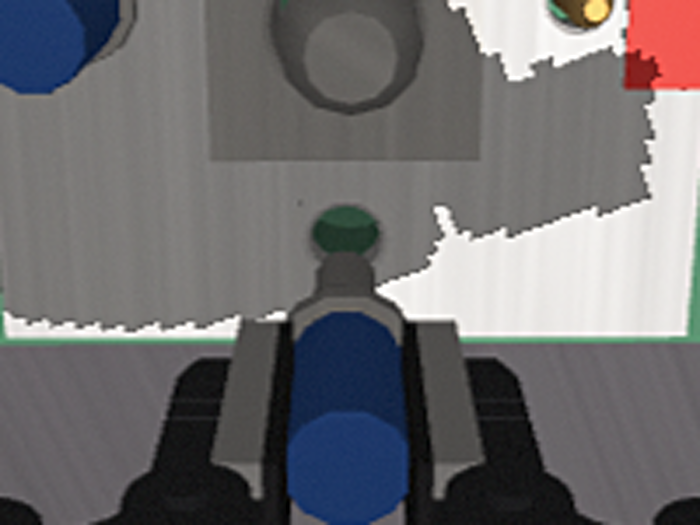

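Request:
{"method": "move_arm", "body": {
  "deltas": [10, 5, -0.5, 0.2, 0, 0, 0, 10, 5, 0, 0, 0, 0, 0, 10, 5, 0, 0, 0, 0, 0, 10, 0, 0, 0, 0, 0, 0, 10, 0, 0, 0, 0, 0, 0]
}}

```text
t: 44.45
tcp_pos: [0.5334, -0.031, 0.0853]
tool_rot: [0.133, 0.695, -0.133, 0.694]
force: [1.0, 0.0, -1.0]
finger_gap: 0.165
```

```bash
python3 - <<'E'
from h import *
st(); d=snap("wrist","w41",(160,150,360,300),3.5); print(inhole(2,.085,-21.6))
E
```

```text
t 44.45 tcp [ 0.5334 -0.031   0.0853] jawyaw -21.7 down [-0.  0. -1.] F [ 1.  0. -1.] gap 14.1 q [-0.27  0.63  1.78 -0.    0.73  0.11]
(array([0.43712141, 0.16045432, 1.60648118]), array([-0.06593015, -0.00807179,  0.00161879]))
```

View pics/w41.png

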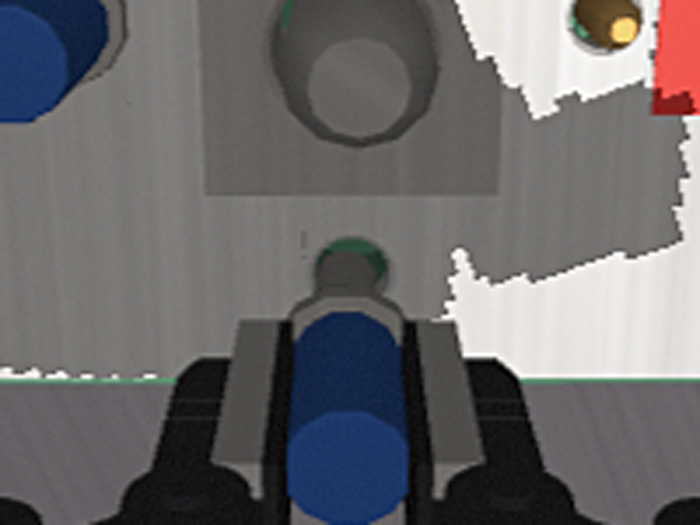

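Rod at (345,285) sits slightly left of the hole at (352,262), so I shift +z by about 1 mm and continue.

Request:
{"method": "move_arm", "body": {
  "deltas": [10, 2, 0, 1, 0, 0, 0, 10, 4, 0, 0, 0, 0, 0, 10, 4, 0, 0, 0, 0, 0, 10, 0, 0, 0, 0, 0, 0]
}}

```text
t: 44.9
tcp_pos: [0.5339, -0.0313, 0.0748]
tool_rot: [0.133, 0.695, -0.133, 0.694]
force: [-0.3, 0.5, -0.6]
finger_gap: 0.164
```

Request:
{"method": "move_arm", "body": {
  "deltas": [10, 4, 0, 0.2, 0, 0, 0, 10, 4, 0, 0, 0, 0, 0, 10, 2, 0, 0, 0, 0, 0, 10, 0, 0, 0, 0, 0, 0]
}}

```text
t: 45.3
tcp_pos: [0.5343, -0.0314, 0.065]
tool_rot: [0.133, 0.695, -0.133, 0.694]
force: [0.8, -0.1, -1.2]
finger_gap: 0.161
```

Request:
{"method": "move_arm", "body": {
  "deltas": [10, 2, 0, 0, 0, 0, 0, 10, 2, 0, 0, 0, 0, 0, 10, 1, 0, 0, 0, 0, 0, 10, 0, 0, 0, 0, 0, 0]
}}

```text
t: 45.7
tcp_pos: [0.5347, -0.0315, 0.0611]
tool_rot: [0.133, 0.694, -0.133, 0.695]
force: [-0.9, -0.7, 3.6]
finger_gap: 0.162
```

```bash
python3 - <<'E'
from h import *
st(); d=snap("wrist","w42",(160,150,360,300),3.5)
E
```

```text
t 45.70 tcp [ 0.5347 -0.0315  0.0611] jawyaw -21.7 down [ 0. -0. -1.] F [-0.9 -0.7  3.6] gap 13.8 q [-0.27  0.67  1.79 -0.    0.68  0.11]
```

View pics/w42.png

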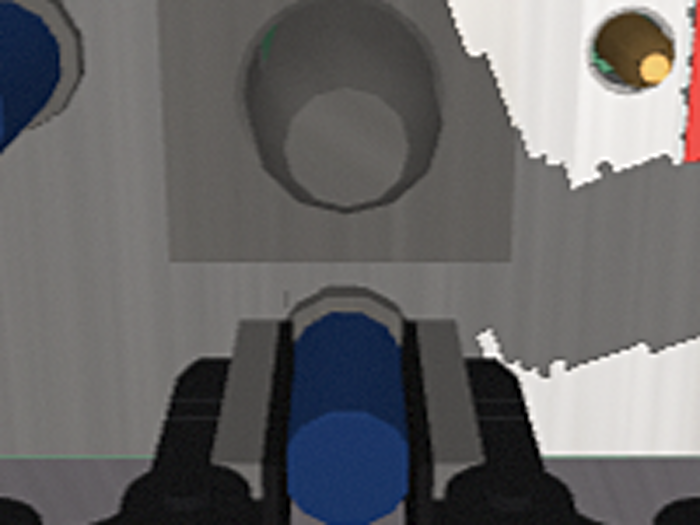

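Request:
{"method": "move_arm", "body": {
  "deltas": [10, 0.5, 0, 0, 0, 0, 0, 36, 0, 0, 0, 0, 0, 0, 36, 0, 0, 0, 0, 0, 0, 36, 0, 0, 0, 0, 0, 0, 36, -10, 0, 0, 0, 0, 0, 36, -30, 0, 0, 0, 0, 0, 36, -40, 0, 0, 0, 0, 0, 36, -30, 0, 0, 0, 0, 0, 36, 0, 0, 0, 0, 0, 0]
}}

```text
t: 46.65
tcp_pos: [0.5377, -0.0322, 0.1747]
tool_rot: [0.133, 0.691, -0.133, 0.698]
force: [1.3, -0.4, -0.4]
finger_gap: 0.424
```

```bash
python3 - <<'E'
from h import *
st(); d=snap("wrist","w43"); print(goal((.6124,-.3225,.16),-21.6))
E
```

```text
t 46.65 tcp [ 0.5377 -0.0322  0.1747] jawyaw -21.7 down [ 0.01  -0.003 -1.   ] F [ 1.3 -0.4 -0.4] gap 36.2 q [-0.27  0.49  1.71  0.    0.93  0.11]
(array([  13.50880418, -241.95012903,  178.12248429]), array([-0.06741815,  0.33528785, -0.03719564]))
```

View pics/w43.png

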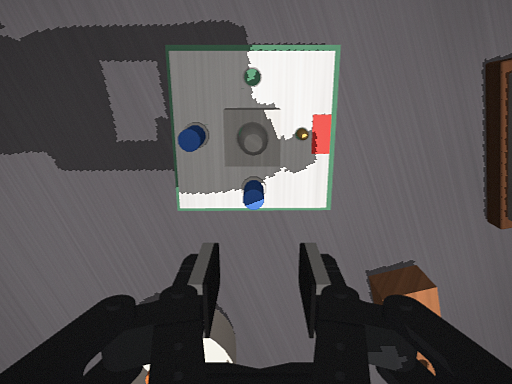

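Two pins seated, at (193,138) and (254,195). Now the last pin.

Request:
{"method": "move_arm", "body": {
  "deltas": [40, 0, -18, 14, 0, 0, 0, 40, 2, -36, 27, 0, 0, 0, 40, 2, -36, 27, 0, 0, 0, 40, 2, -36, 27, 0, 0, 0, 40, 2, -36, 27, 0, 0, 0, 40, 2, -36, 27, 0, 0, 0, 40, 2, -36, 27, 0, 0, 0, 40, 0, -8, 4, 0, 0, 0, 40, 0, 0, 0, 0, 0, 0, 40, 0, 0, 0, 0, 0, 0]
}}

```text
t: 47.7
tcp_pos: [0.6113, -0.3212, 0.1565]
tool_rot: [0.134, 0.696, -0.132, 0.693]
force: [0.3, 1.3, 0.1]
finger_gap: 0.47
```

```bash
python3 - <<'E'
from h import *
st(); d=snap("wrist","w44"); blue(d); print(goal((.6126,-.3225,.053),-21.6))
E
```

```text
t 47.70 tcp [ 0.6113 -0.3212  0.1565] jawyaw -21.7 down [-0.003  0.003 -1.   ] F [0.3 1.3 0.1] gap 40.1 q [-0.65  0.7   1.32  0.    1.13 -0.27]
top [261.5 205.2] 391 encl [ 612.2 -322.8] 8.4 mean [ 612.2 -322.9] z 0.0749
(array([103.97002797,  -1.39569405,   1.98732079]), array([-0.01596287, -0.18637188, -0.07820851]))
```

View pics/w44.png

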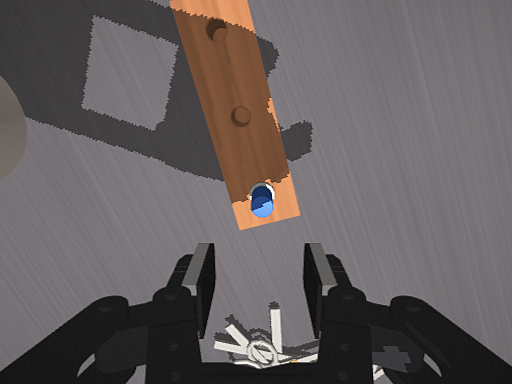

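Request:
{"method": "move_arm", "body": {
  "deltas": [40, 20, -1.5, 1, 0, 0, 0, 40, 30, 0, 0, 0, 0, 0, 40, 35, 0, 0, 0, 0, 0, 40, 18, 0, 0, 0, 0, 0, 40, 0, 0, 0, 0, 0, 0, 40, 0, 0, 0, 0, 0, 0]
}}

```text
t: 48.35
tcp_pos: [0.613, -0.3232, 0.0553]
tool_rot: [0.133, 0.695, -0.132, 0.694]
force: [0.3, -0.4, 0.2]
finger_gap: 0.473
```

```bash
python3 - <<'E'
from h import *
st(); d=snap("wrist","w45",(160,150,360,300),3.5); print(goal((.6124,-.3227,.053),-21.6))
E
```

```text
t 48.35 tcp [ 0.613  -0.3232  0.0553] jawyaw -21.6 down [-0.  0. -1.] F [ 0.3 -0.4  0.2] gap 40.4 q [-0.65  0.83  1.37  0.    0.95 -0.27]
(array([ 3.35952082,  0.74064267, -1.73788435]), array([0.00153818, 0.10213325, 0.02387248]))
```

View pics/w45.png

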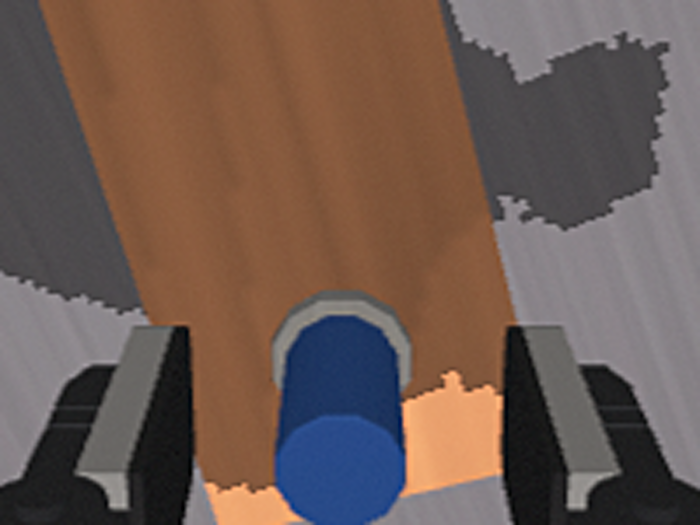

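Request:
{"method": "move_arm", "body": {
  "deltas": [40, 1, 0, -1, 0, 0, 0, 10, 0, 0, 0, 0, 0, 0, 10, 0, 0, 0, 0, 0, 0, 10, 0, 0, 0, 0, 0, 0, 10, 0, 0, 0, 0, 0, 0, 10, 0, 0, 0, 0, 0, 0]
}}

```text
t: 49.0
tcp_pos: [0.6123, -0.3246, 0.0553]
tool_rot: [0.133, 0.694, -0.133, 0.695]
force: [-0.9, 1.0, 5.5]
finger_gap: 0.163
```

```bash
python3 - <<'E'
from h import *
st()
E
```

```text
t 49.00 tcp [ 0.6123 -0.3246  0.0553] jawyaw -21.7 down [ 0.001 -0.001 -1.   ] F [-0.9  1.   5.5] gap 13.9 q [-0.65  0.83  1.37  0.    0.95 -0.27]
```

Request:
{"method": "move_arm", "body": {
  "deltas": [10, -10, 0, 0, 0, 0, 0, 10, -25, 0, 0, 0, 0, 0, 10, -30, 0, 0, 0, 0, 0, 10, -30, 0, 0, 0, 0, 0, 10, -10, 0, 0, 0, 0, 0, 10, 0, 0, 0, 0, 0, 0, 10, 0, 0, 0, 0, 0, 0]
}}

```text
t: 49.7
tcp_pos: [0.6111, -0.3238, 0.1578]
tool_rot: [0.133, 0.695, -0.133, 0.694]
force: [-1.3, 0.1, -1.9]
finger_gap: 0.163
```

```bash
python3 - <<'E'
from h import *
st(); d=snap("wrist","w46"); print(inhole(0,.165,-21.6))
E
```

```text
t 49.70 tcp [ 0.6111 -0.3238  0.1578] jawyaw -21.7 down [-0.002  0.001 -1.   ] F [-1.3  0.1 -1.9] gap 13.9 q [-0.65  0.7   1.31 -0.    1.13 -0.27]
(array([  -7.02296509,  327.44060271, -178.47381429]), array([-0.07493916, -0.20041035, -0.05236791]))
```

View pics/w46.png

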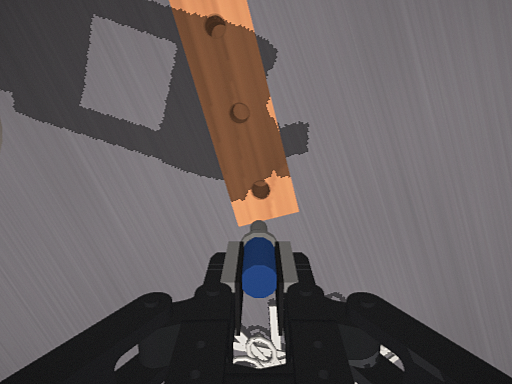

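Request:
{"method": "move_arm", "body": {
  "deltas": [10, -2, 22, -12, 0, 0, 0, 10, -2, 38, -21, 0, 0, 0, 10, -2, 38, -21, 0, 0, 0, 10, -1, 38, -21, 0, 0, 0, 10, 0, 38, -21, 0, 0, 0, 10, 0, 38, -21, 0, 0, 0, 10, 0, 38, -21, 0, 0, 0, 10, 0, 38, -21, 0, 0, 0, 10, 0, 28, -15, 0, 0, 0, 10, 0, 9.5, -4.5, 0, 0, 0]
}}

```text
t: 50.75
tcp_pos: [0.5639, 0.0475, 0.1642]
tool_rot: [0.132, 0.697, -0.132, 0.693]
force: [-0.3, -0.7, -1.4]
finger_gap: 0.164
```

Request:
{"method": "move_arm", "body": {
  "deltas": [10, 0, 0, 0, 0, 0, 0, 10, 0, 0, 0, 0, 0, 0]
}}

```text
t: 50.95
tcp_pos: [0.5663, 0.0433, 0.1652]
tool_rot: [0.133, 0.695, -0.133, 0.694]
force: [-0.7, 0.1, -1.1]
finger_gap: 0.163
```

```bash
python3 - <<'E'
from h import *
st(); d=snap("wrist","w47"); print(inhole(0,.100,-21.6))
u=[px(d,(*h,.048)).round(1) for h in HOLES]; print(u)
E
```

```text
t 50.95 tcp [0.5663 0.0433 0.1652] jawyaw -21.7 down [-0.001 -0.001 -1.   ] F [-0.7  0.1 -1.1] gap 14.0 q [-0.12  0.54  1.64 -0.    0.96  0.26]
(array([65.44230956,  3.38961952, -2.01869699]), array([-0.13743542, -0.01271435,  0.03633296]))
[array([256.3, 185.3]), array([205.2, 234.8]), array([256.7, 280.1])]
```

View pics/w47.png

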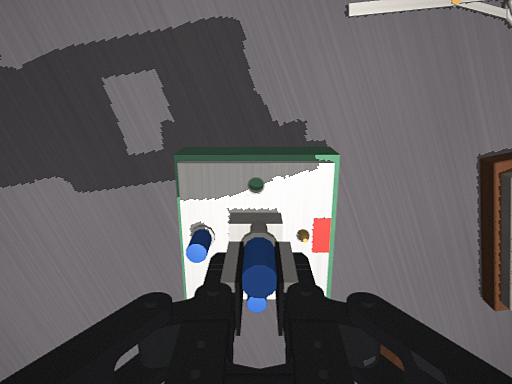

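Request:
{"method": "move_arm", "body": {
  "deltas": [10, 20, 1.8, -2, 0, 0, 0, 10, 25, 0, 0, 0, 0, 0, 10, 20, 0, 0, 0, 0, 0, 10, 0, 0, 0, 0, 0, 0, 10, 0, 0, 0, 0, 0, 0]
}}

```text
t: 51.5
tcp_pos: [0.5654, 0.0452, 0.1009]
tool_rot: [0.134, 0.694, -0.134, 0.694]
force: [-0.2, -0.5, -1.1]
finger_gap: 0.166
```

```bash
python3 - <<'E'
from h import *
st(); d=snap("wrist","w48",(160,150,360,300),3.5); print(inhole(0,.085,-21.6))
E
```

```text
t 51.50 tcp [0.5654 0.0452 0.1009] jawyaw -21.8 down [-0. -0. -1.] F [-0.2 -0.5 -1.1] gap 14.2 q [-0.12  0.63  1.69 -0.    0.82  0.26]
(array([16.57591048,  1.11410222, -0.51336151]), array([-0.15687026,  0.07752927, -0.01360558]))
```

View pics/w48.png

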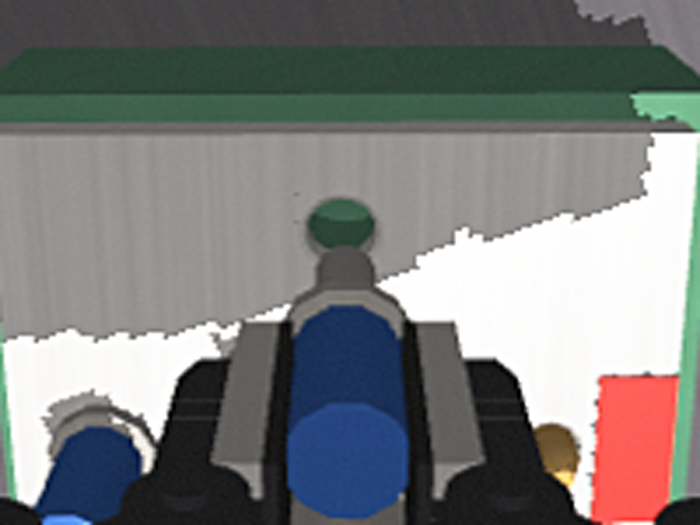

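Request:
{"method": "move_arm", "body": {
  "deltas": [10, 5, -0.2, -0.5, 0, 0, 0, 10, 5, 0, 0, 0, 0, 0, 10, 5, 0, 0, 0, 0, 0, 10, 0, 0, 0, 0, 0, 0, 10, 0, 0, 0, 0, 0, 0]
}}

```text
t: 52.05
tcp_pos: [0.5644, 0.0466, 0.0858]
tool_rot: [0.133, 0.695, -0.133, 0.694]
force: [0.4, -0.5, -0.5]
finger_gap: 0.165
```

```bash
python3 - <<'E'
from h import *
st(); d=snap("wrist","w49",(160,150,360,300),3.5); print(inhole(0,.085,-21.6))
E
```

```text
t 52.05 tcp [0.5644 0.0466 0.0858] jawyaw -21.7 down [-0.  0. -1.] F [ 0.4 -0.5 -0.5] gap 14.1 q [-0.11  0.66  1.7   0.    0.79  0.26]
(array([0.98492708, 0.52557279, 1.25437076]), array([-6.12565049e-02,  2.97477477e-03,  8.75173430e-05]))
```

View pics/w49.png

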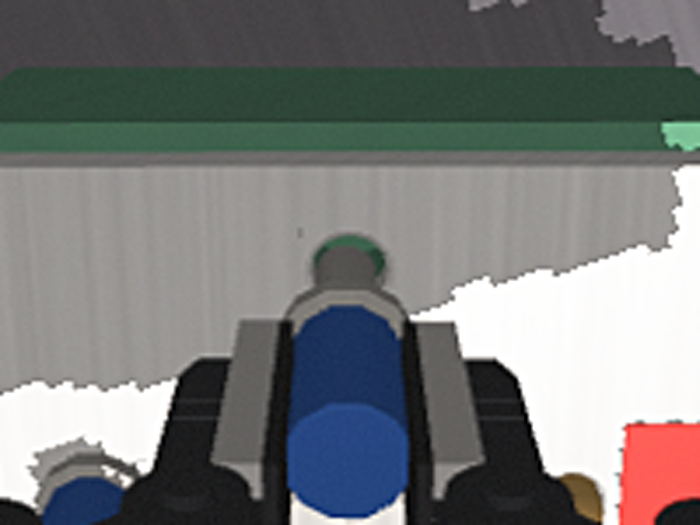

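The rod is in the hole. I shift +z by 0.7 mm and −y by 0.3 mm, then lower.

Request:
{"method": "move_arm", "body": {
  "deltas": [10, 2, -0.3, 0.7, 0, 0, 0, 10, 4, 0, 0, 0, 0, 0, 10, 4, 0, 0, 0, 0, 0, 10, 0, 0, 0, 0, 0, 0]
}}

```text
t: 52.5
tcp_pos: [0.5645, 0.046, 0.0752]
tool_rot: [0.133, 0.695, -0.133, 0.694]
force: [0.2, 0.4, -0.5]
finger_gap: 0.164
```

Request:
{"method": "move_arm", "body": {
  "deltas": [10, 4, 0, 0, 0, 0, 0, 10, 4, 0, 0, 0, 0, 0, 10, 2, 0, 0, 0, 0, 0, 10, 0, 0, 0, 0, 0, 0]
}}

```text
t: 52.9
tcp_pos: [0.5648, 0.046, 0.0655]
tool_rot: [0.133, 0.695, -0.133, 0.694]
force: [-0.5, 0.1, -1.2]
finger_gap: 0.164
```

Request:
{"method": "move_arm", "body": {
  "deltas": [10, 2, 0, 0, 0, 0, 0, 10, 2, 0, 0, 0, 0, 0, 10, 1.5, 0, 0, 0, 0, 0, 10, 0, 0, 0, 0, 0, 0]
}}

```text
t: 53.3
tcp_pos: [0.5652, 0.046, 0.0613]
tool_rot: [0.133, 0.694, -0.133, 0.695]
force: [-1.1, 1.0, 4.0]
finger_gap: 0.162
```

```bash
python3 - <<'E'
from h import *
st(); d=snap("wrist","w50",(160,150,360,300),3.5)
E
```

```text
t 53.30 tcp [0.5652 0.046  0.0613] jawyaw -21.7 down [ 0. -0. -1.] F [-1.1  1.   4. ] gap 13.8 q [-0.12  0.7   1.71 -0.    0.74  0.26]
```

View pics/w50.png

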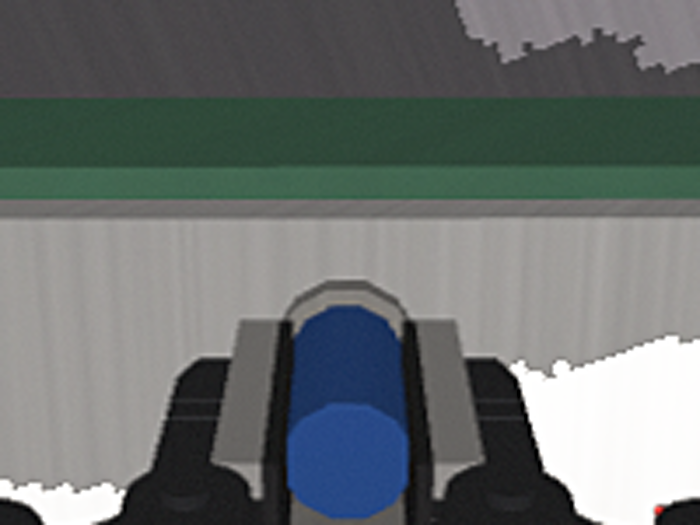

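Seated. I release it, rise, and move back and up to clear the views for the final check.

Request:
{"method": "move_arm", "body": {
  "deltas": [10, 0.5, 0, 0, 0, 0, 0, 36, 0, 0, 0, 0, 0, 0, 36, 0, 0, 0, 0, 0, 0, 36, 0, 0, 0, 0, 0, 0, 36, -10, 0, 0, 0, 0, 0, 36, -30, 0, 0, 0, 0, 0, 36, -40, 0, 0, 0, 0, 0, 36, -40, 0, 0, 0, 0, 0, 36, -20, -20, 0, 0, 0, 0, 36, 0, -20, 0, 0, 0, 0]
}}

```text
t: 54.35
tcp_pos: [0.5527, 0.0085, 0.2044]
tool_rot: [0.132, 0.691, -0.132, 0.698]
force: [0.8, 0.3, -0.4]
finger_gap: 0.421
```

Request:
{"method": "move_arm", "body": {
  "deltas": [36, 0, 0, 0, 0, 0, 0, 36, 0, 0, 0, 0, 0, 0, 36, 0, 0, 0, 0, 0, 0]
}}

```text
t: 54.65
tcp_pos: [0.5502, 0.0094, 0.1997]
tool_rot: [0.133, 0.695, -0.133, 0.694]
force: [-0.8, -0.4, -0.2]
finger_gap: 0.424
```

```bash
python3 - <<'E'
from h import *
st(); d=snap("wrist","w51",None,1.5); s=snap("scene","s51",(110,160,400,340),2.7); t=snap("top","t51",(50,30,450,300),1.9)
print(rectz(d,.048,.006,.45,.65,-.1,.12,60))
C=cloud(d); hsv=cv2.cvtColor(d["image"],cv2.COLOR_RGB2HSV); m=cv2.inRange(hsv,(105,120,30),(130,255,255))
n,L,stt,ce=cv2.connectedComponentsWithStats(m)
for i in range(1,n):
    if stt[i,4]>30: print(ce[i].round(0),stt[i,4],"ztop",np.percentile(C[L==i][:,2],90).round(4))
E
```

```text
t 54.65 tcp [0.5502 0.0094 0.1997] jawyaw -21.7 down [-0.001  0.001 -1.   ] F [-0.8 -0.4 -0.2] gap 36.2 q [-0.19  0.47  1.65  0.    1.02  0.19]
(((549.0723266601562, 8.099365234375), (121.5222396850586, 123.28343200683594), 68.37542724609375), 'plane slopes,z', array([-0.0009, -0.0007,  0.0491]))
[259. 136.] 368 ztop 0.0817
[206. 186.] 419 ztop 0.0817
[260. 234.] 429 ztop 0.0816
```

View pics/w51.png

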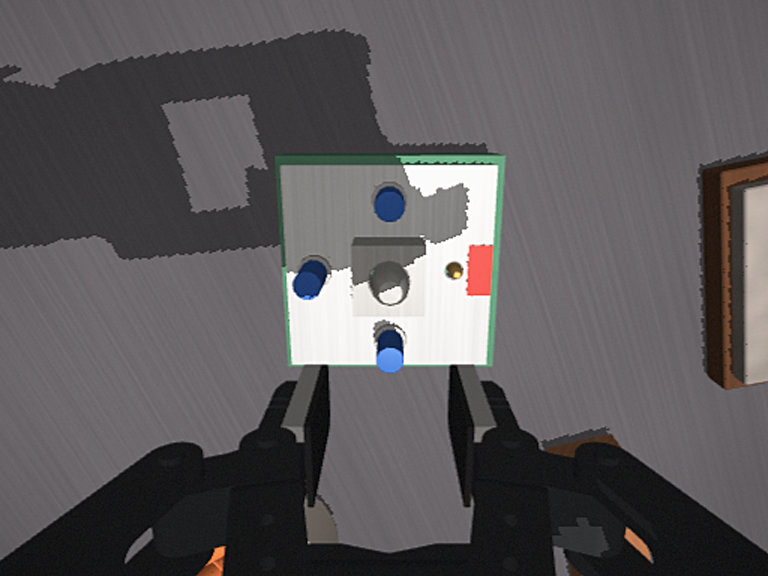

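View pics/s51.png

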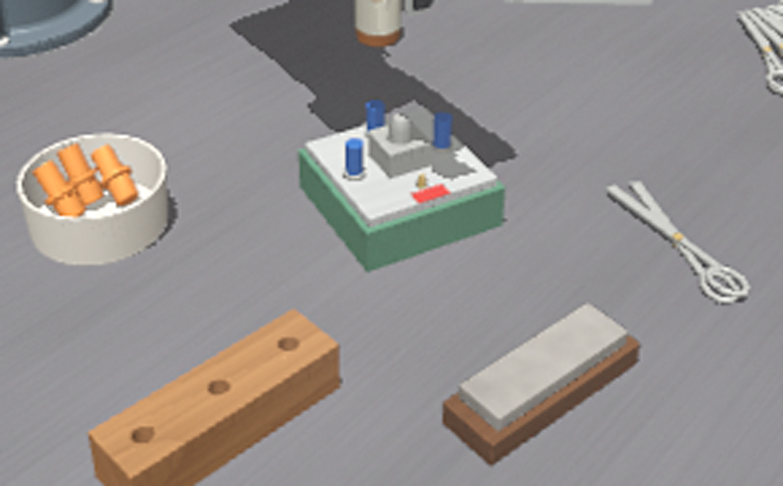

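View pics/t51.png

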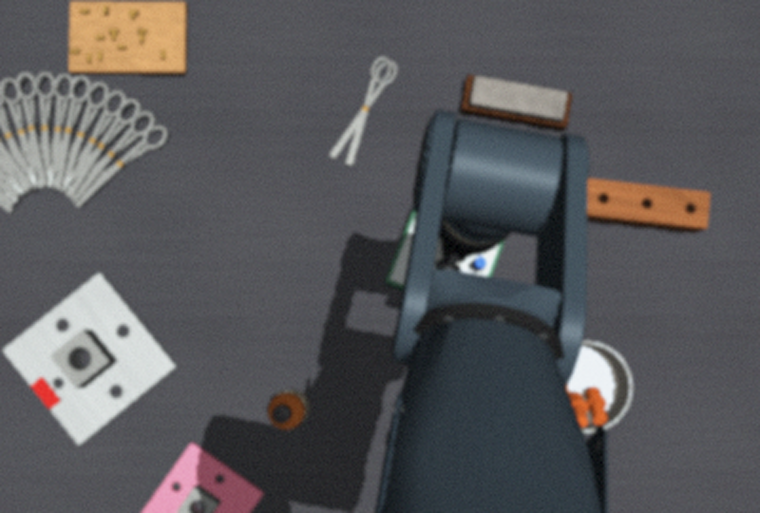

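Request:
{"method": "move_arm", "body": {
  "deltas": [36, -5, 40, 0, 0, 0, 0, 36, -5, 45, 0, 0, 0, 0, 36, -5, 45, 0, 0, 0, 0, 36, -5, 45, 0, 0, 0, 0, 36, 0, 45, 0, 0, 0, 0, 36, 0, 0, 0, 0, 0, 0, 36, 0, 0, 0, 0, 0, 0, 36, 0, 0, 0, 0, 0, 0]
}}

```text
t: 55.6
tcp_pos: [0.6307, 0.2127, 0.2192]
tool_rot: [0.133, 0.695, -0.133, 0.694]
force: [0.7, -1.0, 0.7]
finger_gap: 0.424
```

```bash
python3 - <<'E'
from h import *
st(); s=snap("scene","s52",(110,190,250,280),5.5); t=snap("top","t52",(230,100,430,270),3.8); print(meas_tin(t))
C=cloud(s); hsv=cv2.cvtColor(s["image"],cv2.COLOR_RGB2HSV); m=(cv2.inRange(hsv,(3,150,90),(18,255,255))>0)&(C[...,0]<.5)&(C[...,0]>.2)&(C[...,1]<-.05)
P=C[m]; print(len(P),P.min(0).round(3),P.max(0).round(3))
E
```

```text
t 55.60 tcp [0.6307 0.2127 0.2192] jawyaw -21.7 down [-0.002 -0.001 -1.   ] F [ 0.7 -1.   0.7] gap 36.2 q [ 0.16  0.6   1.33 -0.    1.21  0.54]
(((544.9990234375, -35.060794830322266), 55.056915283203125), ((546.8988037109375, -46.116798400878906), (49.399784088134766, 125.69175720214844), 87.92591857910156), 318)
506 [ 0.325 -0.211  0.003] [ 0.386 -0.139  0.056]
```

View pics/s52.png

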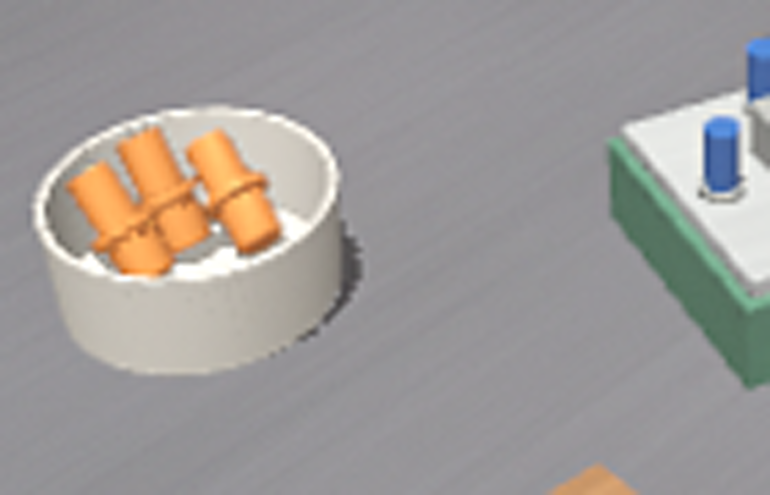

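View pics/t52.png

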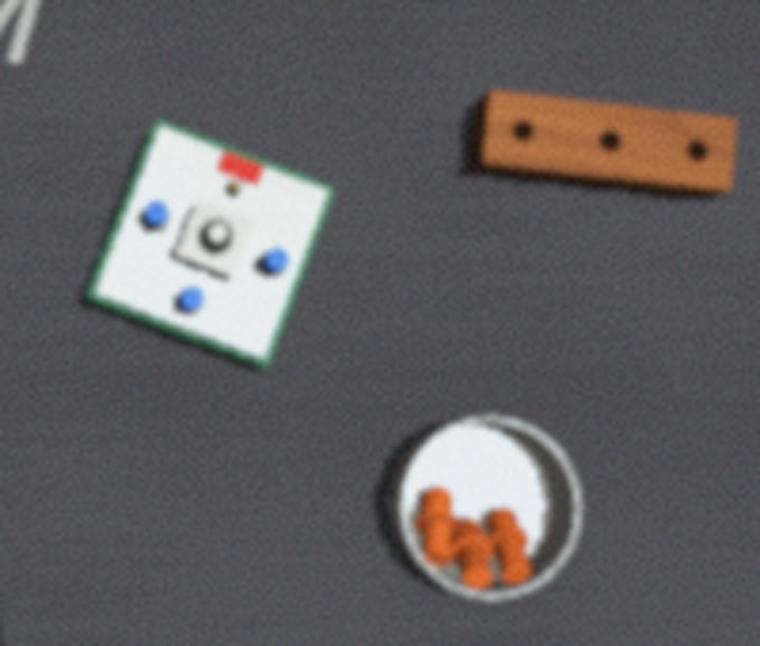

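The three bungs lean inside the tin, the plate lies flat with all three pins seated, and the rack is empty. Handing in.

```bash
python3 - <<'E'
from station import job
print(job.sign_off())
E
```

```text
the job is handed in; nothing more can be done
None
```

The jig is ready and handed in at about 56 s of the 210 s allowed. I rocked out the three orange bungs and put them in the white tin. Then I lowered the smaller white plate over spindle and dowel, and pushed all three blue-headed pins into its holes.

**Plate:** its top measured flat, 48–49 mm above the bench (48 mm expected). The wrist camera reads about 1 mm high.

**Pins:** all three pin tops measured 81–82 mm (80 mm expected), so the flanges rest on the plate. The first pin rubbed sideways with about 5 N until I shifted it 1–2 mm; the other two went in freely.

**Bungs and tin:** late in the run the tin was knocked a few centimetres aside, away from the arm. The bungs now lean against its wall but are all still inside, their tops up to about 6 mm above the rim.

**Other items:** the scissors, oil bottle, whetstone and look-alikes appear untouched in the last pictures.

**Checks that failed or disagreed:**
- The scene camera put the fixture and plate about 8 mm off in y from the wrist and top cameras, so I went by the wrist camera.
- My last automatic tin measurement picked up the plate instead, so I judged the tin and bungs from the pictures.

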